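# Set the spring dividers to the ticks on the study

### The job

Someone left a flat brush lying across the study on the drawing board: stand it handle-end down in the empty middle slot of the slanted brush caddy and let go of it. Then pick up the spring dividers, squeeze their legs against the spring until the two points match the two charcoal ticks, and set one point on each tick where it crosses the base line, lightly, with the bow end lifted clear of the paper. Finish still holding them squeezed and steady like that (do not let go), so that I can run the nut up, and leave the rinse jar, paint tube and tape roll where they are.

Things in the scene. Friction and masses are not known exactly. Their poses are not given: they have to be found in the camera images.
- board: Fixed drawing board 240 x 260 mm; its paper's top face is 9 mm above the work surface. Origin: centre of its underside; x points to its far edge, y left, z up. A cream study sheet is taped on: painted patches in the far half, and a charcoal base line along y at x = -30 mm, crossed by the two ticks.
- tick_left: The charcoal tick on the left (+y) part of the base line: a flat drawn stroke 24 mm long along the board's x and 3 mm wide. Origin: on the paper, where it crosses the base line. The ticks are 32 to 50 mm apart (read it).
- tick_right: The charcoal tick on the right (-y) part of the base line, like tick_left. Origin: on the paper, where it crosses the base line.
- brush: Loose flat brush, 188 mm long, about 30 g, lying on the sheet across the base line. Origin: middle of its length, on its underside; x points to the bristles, z up. Round handle from x = -94 mm (6 mm thick) to 36 mm (13 mm thick near x = -9 mm, 11.5 mm at 20 mm); flat ferrule and bristles, 24 mm wide and 13 mm thick, to x = 94 mm. Centre line 6.5 mm above the underside.
- brush_end (a point): The tip of the brush's handle end, on its centre line (x = -94 mm, z = 6.5 mm in the brush's frame).
- caddy: Fixed plywood brush caddy, base 125 x 100 mm, 90 mm high. Origin: centre of its underside; z up. Three square slots in a row along y lean 45 degrees: upwards they run along (0.707, 0, 0.707) of its frame. The middle slot is empty, 22 x 22 mm inside, 80 mm deep, walls 4 mm; each neighbour holds a pencil that sticks out up to 15 mm.
- slot_mouth (a point): Centre of the mouth of the empty middle slot, 79 mm above the work surface.
- slot_floor (a point): Centre of the floor of the middle slot, 80 mm below the mouth along the 45 degree slant.
- dividers: Loose dark steel spring dividers (two legs on a bow, like big tweezers), about 205 mm long, 12 mm thick, about 120 g, lying flat on the work surface. Origin: at the fulcrum between the legs, on the underside; x points along the middle to the points, z up as they lie. Bow and stem reach back to x = -57 mm. A thin screw with a brass nut, already run out, crosses the legs at x = 26 mm.
- finger_flats (a point): Midway between the ribbed finger flats on the legs' outsides, where the dividers are squeezed, close to their balance point: x = 58 mm, y = 0, z = 6 mm in their frame, flats 40 mm long. Outside width here: 48 mm open, 32 mm when the points are 40 mm apart (flats then parallel). Squeezing here takes 4.5 N a side at first, 11 N at that gap.
- leg_left (a joint): Angle by which the left leg (and equally the right) is squeezed from fully open: 0 to 0.22 rad. Each leg turns about the dividers' z at x = 0, y = +5 or -5 mm; its point is 150 mm from there; open, it splays 0.24 rad from x. Gap of the points = 10 mm + 300 mm x sin(0.24 - value): 81 mm at 0, 40 mm at 0.140.
- point_left (a point): Point of the dividers' leg on their +y side, 150 mm from its pivot, on its centre line (6 mm above the underside).
- point_right (a point): Point of the dividers' leg on their -y side, likewise.
- rinse_jar: Bystander: closed greenish glass jar, 80 mm across, 125 mm high. Origin: centre of its underside.
- tape_roll: Bystander: roll of masking tape lying flat, 96 mm across, 24 mm high. Origin: centre of its underside.
- paint_tube: Bystander: aluminium paint tube with a black cap, about 120 mm long, 18 mm high. Origin: centre of its underside.
Not all that is in view belongs to the job. What is shaped like the brush but purple is not meant.

How it is judged:
On the way, in this order (a step that is already met when the one before it is completed fails the run):
1. the brush stands handle-end down in the caddy's middle slot, let go (distance between brush_end and slot_floor below 0.03 m and angle between brush's own x axis and vertical below 1.1 rad and contact force between the fingers and brush below 0.1 N), for 0.2 s.
2. the dividers are picked up in the fingers (height (world z) of dividers above 0.03 m and contact force between the fingers and dividers above 2 N), for 0.2 s.
At the end, for the whole second after the job is handed in: Brush in the middle slot, handle end within 30 mm of its floor; each point of the dividers within 4 mm of its own tick's crossing in plan and at most 6 mm above the paper, fulcrum 20 mm or more above the paper; the fingers hold the legs squeezed (over 3 N) and still (distance between brush_end and slot_floor below 0.03 m and angle between brush's own x axis and vertical below 1.1 rad and ((horizontal distance between point_left and tick_left below 0.004 m and horizontal distance between point_right and tick_right below 0.004 m) or (horizontal distance between point_left and tick_right below 0.004 m and horizontal distance between point_right and tick_left below 0.004 m)) and z of each of point_left, point_right in the frame of board below 0.015 m and z of dividers in the frame of board above 0.029 m and contact force between the fingers and dividers above 3 N and linear speed of dividers below 0.02 m/s and velocity of joint leg_left between -0.1 and 0.1 rad/s); the arm keeps its last pose, push and grip.
It fails at once if the rinse jar, the tape roll or the paint tube is shifted by more than 25 mm (distance of any of rinse_jar, tape_roll, paint_tube from where it was at the start of the episode above 0.025 m).
It fails at once if the dividers are pressed on the board with more than 15 N (contact force between dividers and board above 15 N).
It also fails if it takes over 56 s, if anything falls off the work surface, if the arm or the gripper's body presses on something with over 40 N, if the wrist force passes 120 N, or if a joint passes its speed limit or range.

### The arm

A 6-joint arm with a two-finger parallel gripper is mounted at the origin on the work surface. World frame = base frame: x ahead of the robot, y to its left, z up, the work surface at z = 0. Lengths are in m, angles in rad, forces in N, time in s.
With the tool pointing down it reaches from about 0.35 to 0.8 m from the base axis. Payload 7.3 kg.
Tool frame: the origin (TCP) lies on the centre line of the jaws, within the pads' length; the fingertips stand 22 mm ahead of it and the grasp point (between the pads) lies 3 mm ahead of it (env.nose_length is the distance from the TCP to the fingertips, in m); z points along the fingers, y is the line along which they close (so a half turn about z gives the same grasp; the last joint's range is limited). The gripper opens to 85 mm and grips with 20 to 120 N. Pads are 22 mm wide; open, the fingers measure 114 mm over their backs; the gripper's body (76 mm by 85 mm) begins 54 mm behind the grasp point. The pads swing forward as they close: fully open they stand 13 mm farther back than shut.
Start: joints at [1.065, 0.342, 1.524, -0, 1.275, -0.146], TCP at [0.185, 0.491, 0.253] pointing down, gripper open.
Joint ranges: [-2.53, 2.53], [-0.77, 2.02], [0.04, 2.7], [-1, 4.14], [0.28, 2.66], [-3.11, 3.11]. Speed limits (rad/s): [2.57, 2.57, 3.14, 3.14, 3.14, 3.14].

### API

Orientations are given as [roll, pitch, yaw] about the fixed x, y, z axes, in that order (R = Rz(yaw) Ry(pitch) Rx(roll)).
In Python, from workcell import monitor, eyes, job_done, env gives the robot as it stands.
- The arm moves only by the tool servo_tool, never from a script. Its argument "steps" is a list that holds one entry, the list of rows, each a list of 7 numbers: the turn, a rotation vector about the tool's x, y, z in degrees, then the shift along the tool's x, y, z in mm, then the opening, from 0 (shut) to 1 (fully open). A call has 1 to 8 rows; each row is the pose to reach, as a shift and turn from the pose commanded when the call began, along the tool's axes at that moment; what a row does not reach only later rows make up. A row lasts 1/10 s, in which the tool goes at most 50 mm and 8.59 degrees, less where a joint would pass 70% of its speed; a pose out of reach is approached as far as the arm can. A call with a gripper value outside its range is refused whole. The fingers move at their own pace and stop on an object; "force" is the grip in N (left out, the last holds). Time passes only in rows, so rows that repeat a pose let the fingers close. It gives the time, the measured TCP pose, the force, the opening and the grip force at its end, in the units of the state.
- monitor.get_obs(): the state, without advancing time (a new reading comes with each control period).
- eyes.grab_frame(name): name is "scene" or "top"; returns (picture, depth): 384x512x3 uint8, red, green, blue; 384x512 float32, m along the optical axis (not along the pixel's ray), 0 where there is no reading.
- eyes.calibration(name): a dict with "fx", "fy", "cx", "cy" (pixels), "R" (3x3) and "t" (3): a world point X has camera coordinates R X + t. Camera axes: x right, y down, z forward; pixel columns grow to the right and rows downward; lengths in m; the calibration is good to about 2 mm. A picture is of the moment at which its call begins. calibration takes no time and is no camera call.
- job_done(): hands the job in; it is judged then, once.
The state is a dict: "t": time; "qpos": joint angles; "dq": joint speeds; "tau": joint torques, N m; "eef_pos": TCP position; "orientation": TCP orientation; "force": force on the tool from outside, world axes, zero at the start; "wrist_torque": the same for the moment, N m; "width": finger opening in m; "grasp_force": force on a finger pad.
Only numpy, scipy, OpenCV 4.12 (cv2) and the standard library are available. Lean on these libraries where they do the work, as an engineer would, in place of code of your own. Each camera call takes 0.05 s, during which the arm holds its last target. There are 200 camera calls.

## Working session

There is one attempt and no reset: what is moved stays moved. The work goes in short steps, Python scripts to look and compute and a tool call to move; the robot and the scene stay as the last step left them, time stands still between calls to the robot, and variables do not carry over. Pictures are saved under pics/ and viewed, at most 10 in all, crops included, and the job is handed in when it is done.

Besides the shell and the picture viewer there is one more tool, called after ">>>" as name(argument=value, ...) on one line, values as JSON. servo_tool: Moves the arm, as the interface text tells. Its arguments: {"type":"object","properties":{"steps":{"type":"array","items":{"type":"array","items":{"type":"array","items":{"type":"number"}}}},"force":{"type":"number"}},"required":["steps"]}

```bash
mkdir -p pics; cat > h.py <<'E'
import numpy as np, cv2
from workcell import monitor, eyes, env
from scipy.spatial.transform import Rotation as Ro
def grab(n,f=None):
    p,d=eyes.grab_frame(n)
    if f: cv2.imwrite('pics/'+f,p[:,:,::-1])
    return p,d
def ray(n,uv,z):
    "pixels -> world points on the plane at height z"
    c=eyes.calibration(n);R=np.array(c['R']);t=np.array(c['t'])
    uv=np.atleast_2d(uv).astype(float)
    d=np.c_[(uv[:,0]-c['cx'])/c['fx'],(uv[:,1]-c['cy'])/c['fy'],np.ones(len(uv))]@R
    o=-R.T@t
    return o+d*((z-o[2])/d[:,2])[:,None]
def cloud(n,d):
    c=eyes.calibration(n);R=np.array(c['R']);t=np.array(c['t'])
    v,u=np.mgrid[:d.shape[0],:d.shape[1]]
    P=np.dstack([(u-c['cx'])/c['fx']*d,(v-c['cy'])/c['fy']*d,d])
    return (P-t)@R
def pix(n,X):
    c=eyes.calibration(n);x=np.atleast_2d(X)@np.array(c['R']).T+np.array(c['t'])
    return np.c_[x[:,0]/x[:,2]*c['fx']+c['cx'],x[:,1]/x[:,2]*c['fy']+c['cy']]
def delta(pos,rpy):
    "row (rotvec deg, shift mm) from the present measured pose to pos, rpy"
    s=monitor.get_obs();R=Ro.from_euler('xyz',s['orientation'])
    return np.round(np.r_[(R.inv()*Ro.from_euler('xyz',rpy)).as_rotvec(degrees=True),R.inv().apply(np.array(pos)-s['eef_pos'])*1000],1)
E
python3 - <<'E'
from h import *
s=monitor.get_obs();print({k:np.round(v,3) for k,v in s.items()},env.nose_length)
a,_=grab('top');b,_=grab('scene')
for n in('top','scene'):
    c=eyes.calibration(n);print(n,c['fx'],c['cx'],c['cy'],-np.array(c['R']).T@c['t'],np.round(c['R'],2).tolist())
cv2.imwrite('pics/a.png',cv2.resize(a[:,:,::-1],(800,600),interpolation=cv2.INTER_CUBIC))
cv2.imwrite('pics/b.png',cv2.resize(b[:,:,::-1],(800,600),interpolation=cv2.INTER_CUBIC))
E
```

```text
{'t': np.float64(0.0), 'qpos': array([ 1.065,  0.343,  1.525,  0.   ,  1.275, -0.146]), 'dq': array([ 0.   ,  0.001, -0.001,  0.001,  0.001, -0.   ]), 'tau': array([-0.0000e+00, -4.3368e+01, -2.4602e+01, -0.0000e+00,  8.0000e-03,
        0.0000e+00]), 'eef_pos': array([0.185, 0.491, 0.253]), 'orientation': array([-3.14 , -0.   ,  2.782]), 'force': array([ 0.352,  0.352, -0.281]), 'wrist_torque': array([-0.055,  0.039, -0.033]), 'grasp_force': np.float64(0.0), 'width': np.float64(0.086)} 0.022
top 444.98907153291947 258.52319525707617 193.67688399100675 [ 0.44272856 -0.05248314  1.11170189] [[0.0, -1.0, 0.02], [-1.0, -0.0, -0.09], [0.09, -0.02, -1.0]]
scene 443.3155967652602 258.23519096468067 182.83041822027536 [ 1.19742376 -0.03788879  1.10978416] [[-0.01, 1.0, -0.0], [0.86, 0.0, -0.51], [-0.51, -0.0, -0.86]]
```

View pics/a.png

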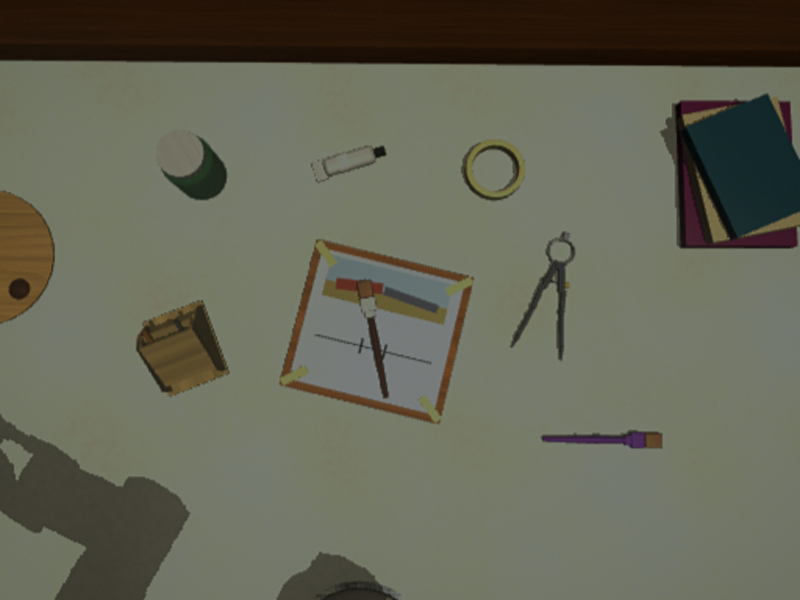

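View pics/b.png

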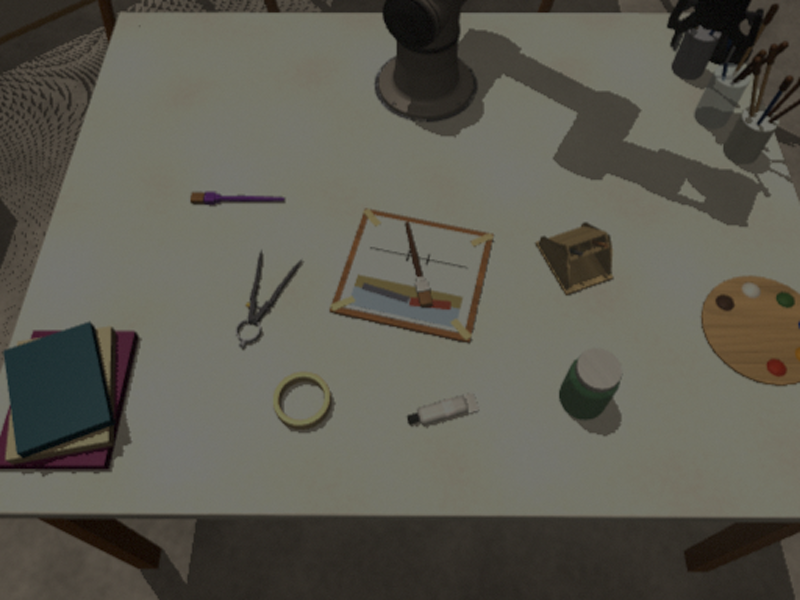

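Top view (800×600 scale): the brown brush lies on the sheet, with bristles at (367,300) and handle end at (386,396). The purple look-alike is at (600,440) and is not meant. The dividers have their ring at (560,248) and points at (513,345) and (561,357). The caddy is at (183,348), jar (190,165), tube (348,162) and tape (494,169). I'll confirm in one enlarged mosaic.

```bash
python3 - <<'E'
from h import *
a,da=grab('top');b,db=grab('scene')
np.savez('f0.npz',a=a,da=da,b=b,db=db)
def crop(p,u,v,w,h,W,H): return cv2.resize(p[v:v+h,u:u+w,::-1],(W,H),interpolation=cv2.INTER_CUBIC)
g=lambda x:np.clip(x.astype(float)*1.6,0,255).astype(np.uint8)
m=np.vstack([np.hstack([crop(g(a),80,184,80,60,400,300),crop(g(b),335,136,80,60,400,300)]),
 np.hstack([crop(g(a),180,165,120,90,400,300),crop(g(a),310,140,80,105,400,300)])])
cv2.imwrite('pics/c.png',m)
P=cloud('top',da)
print(np.round(P[200:250:4,85:150:5,:],3)[:,:,2])
hsv=cv2.cvtColor(a,cv2.COLOR_RGB2HSV)
for (u,v) in [(235,235),(237,192),(365,190),(110,230),(250,235)]: print(u,v,a[v,u],hsv[v,u],P[v,u].round(3))
E
```

```text
[[-2.000e-03 -0.000e+00 -1.000e-03 -1.000e-03  1.000e-03  3.000e-03
   6.000e-03  7.000e-03  5.600e-02  1.400e-02 -2.000e-03  1.000e-03
   0.000e+00]
 [-1.000e-03  2.000e-03  1.000e-03  7.000e-03  3.000e-03  3.000e-03
   1.100e-02  7.400e-02  6.600e-02  2.900e-02 -3.000e-03 -4.000e-03
  -2.000e-03]
 [-1.000e-03  5.000e-03  1.000e-02  5.000e-03  5.000e-03  7.100e-02
   7.400e-02  6.400e-02  8.000e-02  4.300e-02  5.000e-03 -1.000e-03
  -2.000e-03]
 [-2.000e-03  8.500e-02  1.500e-02  6.900e-02  6.900e-02  6.300e-02
   9.000e-02  8.800e-02  7.200e-02  5.800e-02  7.000e-03 -0.000e+00
   0.000e+00]
 [-1.000e-03  7.100e-02  7.700e-02  6.100e-02  8.900e-02  8.700e-02
   8.400e-02  8.200e-02  7.700e-02  6.800e-02  2.500e-02  3.000e-03
  -2.000e-03]
 [ 3.000e-03  8.100e-02  8.800e-02  8.900e-02  8.600e-02  8.100e-02
   7.400e-02  7.600e-02  6.600e-02  6.500e-02  4.200e-02 -1.000e-03
  -1.000e-03]
 [-0.000e+00  8.800e-02  8.100e-02  7.900e-02  7.400e-02  7.300e-02
   7.000e-02  6.500e-02  5.900e-02  5.700e-02  5.400e-02  9.000e-03
  -3.000e-03]
 [-2.000e-03  7.100e-02  7.400e-02  7.100e-02  7.2
[... 439 characters left out ...]
00e-02  5.000e-02  4.200e-02
   3.900e-02  3.000e-02  8.000e-03  6.000e-03  7.000e-03  5.000e-03
  -1.000e-03]
 [-1.000e-03  2.000e-03 -3.000e-03  4.700e-02  3.700e-02  3.500e-02
   6.000e-03  6.000e-03  5.000e-03  5.000e-03  1.000e-03  1.112e+00
  -4.000e-03]
 [-1.000e-03  2.000e-03  1.000e-03  2.000e-03  3.700e-02  7.000e-03
   6.000e-03  1.000e-02 -1.000e-03 -2.000e-03 -2.000e-03 -3.000e-03
  -0.000e+00]]
235 235 [118 123 123] [ 90  10 123] [ 0.444 -0.014  0.011]
237 192 [118 123 112] [ 44  23 123] [ 0.55  -0.018  0.021]
365 190 [117 123 101] [ 38  46 123] [ 0.558 -0.34  -0.   ]
110 230 [79 66 38] [ 20 132  79] [0.455 0.277 0.062]
250 235 [118 123 123] [ 90  10 123] [ 0.444 -0.051  0.006]
```

View pics/c.png

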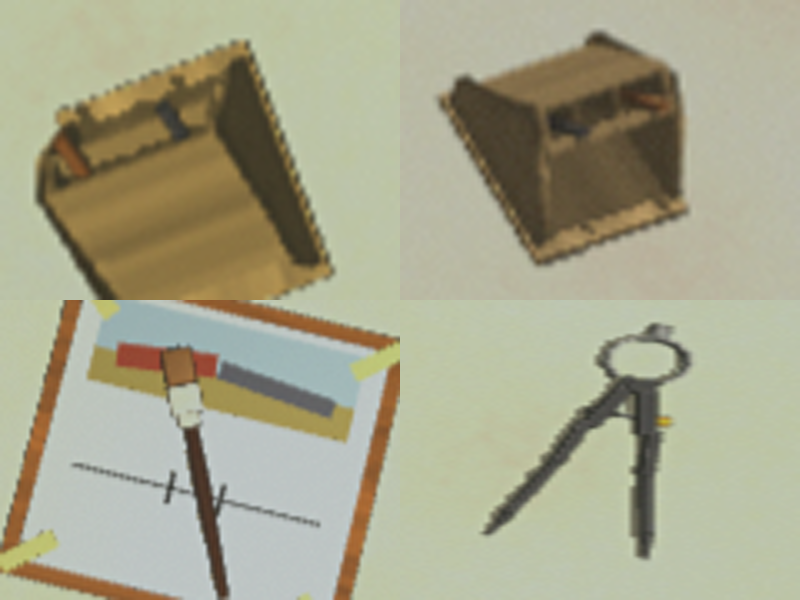

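Confirmed: the brown brush is the one meant, lying across the base line between the ticks. The slots open toward the far, left side, with the middle one empty between two pencils. The dividers are the dark pair with the brass nut. Next I measure.

```bash
python3 - <<'E'
from h import *
f=np.load('f0.npz');a,da=f['a'],f['da'];P=cloud('top',da)
hsv=cv2.cvtColor(a,cv2.COLOR_RGB2HSV).astype(int);H,S,V=hsv[...,0],hsv[...,1],hsv[...,2]
yy,xx=np.mgrid[:384,:512]
def box(u0,v0,u1,v1): return (xx>=u0)&(xx<u1)&(yy>=v0)&(yy<v1)
# brush
m=(V<75)&(S>70)&box(228,200,255,262)
n,l,st,_=cv2.connectedComponentsWithStats(m.astype(np.uint8));k=1+st[1:,4].argmax();m=l==k
p=ray('top',np.c_[xx[m],yy[m]],.0155)[:,:2]
vx,vy,x0,y0=cv2.fitLine(p.astype(np.float32),cv2.DIST_HUBER,0,.01,.01).ravel();d=np.array([vx,vy]);d*=np.sign(d[0]);c=np.array([x0,y0])
s=(p-c)@d;e=c+d*s.min();print('handle n',m.sum(),'len',np.ptp(s),'end',e,'dir',d,'yaw',np.degrees(np.arctan2(d[1],d[0])),'mid',e+.094*d)
# line+ticks: dark grey, on paper
m=(V<85)&(S<70)&box(190,205,290,240)
n,l,st,_=cv2.connectedComponentsWithStats(m.astype(np.uint8),connectivity=8)
for k in range(1,n):
    if st[k,4]>8: print('dark',st[k])
q=ray('top',np.c_[xx[m],yy[m]],.009)[:,:2]
vx,vy,x0,y0=cv2.fitLine(q.astype(np.float32),cv2.DIST_HUBER,0,.01,.01).ravel();b=np.array([vx,vy]);b*=np.sign(b[1]);c=np.array([x0,y0]);nrm=np.array([b[1],-b[0]])
print('base yaw',np.degrees(np.arctan2(b[1],b[0])),c)
r=(q-c)@nrm;t=(q-c)@b
o=np.abs(r)>.004
i=np.argsort(t[o]);print(np.round(np.c_[t[o][i],r[o][i]]*1000,1).tolist(),'extent',t.min(),t.max())
np.savez('base.npz',b=b,c=c,n=nrm)
# caddy roof plane
m=box(85,200,150,250)&(P[...,2]>.035)&(P[...,2]<.087)&(H>12)&(H<26)&(V>60)
Q=P[m];
for _ in range(5):
    A=np.c_[Q[:,:2],np.ones(len(Q))];w=np.linalg.lstsq(A,Q[:,2],rcond=None)[0];Q=Q[np.abs(A@w-Q[:,2])<.006]
print('roof',len(Q),w,'yaw',np.degrees(np.arctan2(w[1],w[0])),'slope',np.hypot(w[0],w[1]))
print('basecorners',ray('top',[(129,193),(146,238),(92,206)],.006).round(4)[:,:2].tolist())
# dividers
m=(V<75)&(S<110)&box(315,145,385,235)
print('div n',m.sum());q=ray('top',np.c_[xx[m],yy[m]],.006)[:,:2];uv=np.c_[xx[m],yy[m]]
h=cv2.convexHull(uv.astype(np.int32)).reshape(-1,2);print(h.tolist())
np.save('divuv.npy',uv)
E
```

```text
handle n 167 len 0.12446063020500847 end [ 0.4003936  -0.04203644] dir [0.9807835  0.19509922] yaw 11.25052 mid [ 0.49258724 -0.02369712]
dark [235 205   3  15  15]
dark [229 217   4   9  15]
dark [242 216   7  16  29]
dark [238 221   2   9   9]
base yaw 74.7054 [ 0.47761428 -0.00935599]
[[-41.6, -33.2], [-37.9, -29.1], [-37.3, -26.7], [-36.6, -24.4], [-35.9, -22.0], [-35.3, -19.6], [-32.6, -10.2], [-32.1, -35.8], [-32.1, 10.2], [-32.0, -7.8], [-31.6, -15.6], [-31.4, -33.4], [-31.3, -5.4], [-31.0, 4.7], [-30.9, -13.2], [-30.4, 7.1], [-30.2, -10.8], [-29.7, 9.5], [-29.6, -8.5], [-28.9, -6.1], [-28.4, -31.7], [-27.7, -29.4], [-27.1, -27.0], [-23.4, -22.9], [-23.2, 5.1], [-22.7, -20.6], [-22.5, 7.5], [-22.1, -18.2], [-19.5, 9.2], [-18.8, 11.6], [-18.3, -14.1], [-18.2, 14.0], [-17.7, -11.7], [-17.5, 16.4], [-17.0, -9.4], [-16.8, 18.8], [-16.3, -7.0], [-15.7, -4.6], [-13.1, 22.9], [-12.4, 25.3], [-11.8, 27.6], [-11.1, 30.0], [-10.6, 4.2], [-8.0, 31.8], [-7.4, 34.1], [-6.9, 8.3], [-6.7, 36.5], [-6.2, 10.7], [-6.0, 38.9], [-5.6, 13.1], [-4.9, 15.5], [-4.2, 17.8], [-2.3, 43.1], [-1.2, 19.6], [-0.5, 21.9], [0.2, 24.3], [0.8, 26.7], [1.5, 29.1], [2.2, 31.5], [2.9, 33.9], [3.5, 36.3], [5.7, -10.6], [6.3, 9.8], [6.4, -8.2], [6.6, 38.0], [7.1, -5.8], [7.3, 40.4], [7.4, 4.4], [8.1, 6.7], [8.1, -11.2], [8.7, 9.1]] extent -0.10602367563695163 0.07980144031334149
roof 423 [ 0.80474678  0.3071323  -0.39098309] yaw 20.889398111173016 slope 0.8613638245970985
basecorners [[0.5475, 0.2504], [0.4364, 0.2054], [0.5148, 0.3405]]
div n 586
[[367, 162], [360, 222], [359, 229], [358, 229], [327, 221], [327, 220], [329, 214], [350, 158], [351, 156], [352, 155], [360, 149], [361, 149], [366, 157], [367, 159]]
```

```bash
python3 - <<'E'
from h import *
ya=np.radians(20.9);cx=np.array([np.cos(ya),np.sin(ya)]);cy=np.array([-cx[1],cx[0]])
e=ray('top',[(90,222),(123,210),(106.5,216)],.0896)[:,:2];print('roof edge',e.round(4).tolist(),np.degrees(np.arctan2(*(e[0]-e[1])[::-1]))-90)
C=np.array([.475,.273]);print('edge mid in caddy',[(e[2]-C)@cx,(e[2]-C)@cy]);print('mouth',e[2]+.0106*cx)
t=ray('top',[(327,221),(358.5,229),(361,148.5)],.006)[:,:2];m=(t[0]+t[1])/2;d=m-t[2];L=np.linalg.norm(d);d/=L
print('div gap',np.linalg.norm(t[0]-t[1]),'L',L,'dir',d,np.degrees(np.arctan2(d[1],d[0])),'fulcrum',m-.1457*d,'flats',m-.0877*d,t.round(3).tolist())
# brush pick: grasp brush x=+22mm
b=np.array([.9808,.1951]);g=np.array([.4004,-.0420])+.118*b;print('grasp',g)
# tool x axis options for now
s=monitor.get_obs();print(Ro.from_euler('xyz',s['orientation']).as_matrix().round(3))
yb=np.radians(11.25)
for k in (0,np.pi):
    print(delta([g[0],g[1],.09],[np.pi,0,yb+k]))
E
```

```text
roof edge [[0.4728, 0.314], [0.5005, 0.24], [0.4866, 0.2771]] 20.498108343561782
edge mid in caddy [np.float64(0.012325483353448028), np.float64(-0.0003506691349514202)]
mouth [0.49654219 0.28085079]
div gap 0.08075407259206954 L 0.19950552208894945 dir [-0.96902451  0.24696456] 165.70203732042566 fulcrum [ 0.61109295 -0.31711325] flats [ 0.55488953 -0.30278931] [[0.48, -0.242], [0.46, -0.32], [0.663, -0.33]]
grasp [ 0.5161344 -0.0189782]
[[-0.936  0.352 -0.   ]
 [ 0.352  0.936 -0.001]
 [ 0.    -0.001 -1.   ]]
[-0.000e+00  1.000e-01  1.481e+02 -4.898e+02 -3.607e+02  1.632e+02]
[  -0.    -0.   -31.9 -489.8 -360.7  163.2]
```

>>> servo_tool(steps=[[[0,0,-32,-490,-361,80,0.45],[0,0,-32,-490,-361,80,0.45],[0,0,-32,-490,-361,80,0.45],[0,0,-32,-490,-361,80,0.45],[0,0,-32,-490,-361,80,0.45],[0,0,-32,-490,-361,80,0.45],[0,0,-32,-490,-361,80,0.45],[0,0,-32,-490,-361,80,0.45]]], force=40)

```text
t: 1.0
eef_pos: [0.3895, 0.1767, 0.2042]
orientation: [3.141, 0.0, -2.943]
force: [0.2, 1.1, -0.1]
width: 0.0386
grasp_force: 0.0
```

```bash
python3 - <<'E'
from h import *
s=monitor.get_obs();print(s['qpos'].round(4).tolist(),s['eef_pos'].round(4).tolist(),s['orientation'].round(3).tolist(),s['width'])
print(delta([.516,-.019,.09],[np.pi,0,np.radians(191.25)]))
E
```

```text
[0.2462, 0.217, 1.8499, 0.0002, 1.0742, -1.5236] [0.3895, 0.1767, 0.2042] [3.141, 0.0, -2.943] 0.03861391330653231
[ 0.000e+00  0.000e+00  1.000e-01 -8.530e+01 -2.168e+02  1.142e+02]
```

>>> servo_tool(steps=[[[0,0,0,-85,-217,114,0.4],[0,0,0,-85,-217,114,0.4],[0,0,0,-85,-217,114,0.4],[0,0,0,-85,-217,114,0.4],[0,0,0,-85,-217,114,0.4],[0,0,0,-85,-217,114,0.4],[0,0,0,-85,-217,114,0.4]]])

```text
t: 1.7
eef_pos: [0.5148, -0.0185, 0.0891]
orientation: [3.141, -0.002, -2.946]
force: [0.1, 0.3, 0.0]
width: 0.0342
grasp_force: 0.0
```

```bash
cat >> h.py <<'E'
D=[([1.065,.342,1.524,0,1.275,-.146],[.185,.491,.253]),([.2462,.217,1.8499,.0002,1.0742,-1.5236],[.3895,.1767,.2042])]
E
python3 - <<'E'
from h import *
from scipy.optimize import least_squares
s=monitor.get_obs();print(s['qpos'].round(4).tolist(),s['eef_pos'].round(4).tolist(),s['orientation'].round(3).tolist(),s['width'])
Dd=D+[(s['qpos'],s['eef_pos'])]
# in-plane: rho = a sin q2 + f sin(q2+q3) + k cos(q2+q3) + r0 ; z = h + a cos q2 + f cos(..) - k sin(..)   (tool down)
A=[];B=[]
for q,p in Dd:
    lat=-np.sin(q[0])*p[0]+np.cos(q[0])*p[1];rho=np.cos(q[0])*p[0]+np.sin(q[0])*p[1];print('lat',lat,rho)
    w=q[1]+q[2]
    A+=[[np.sin(q[1]),np.sin(w),0],[np.cos(q[1]),np.cos(w),1]];B+=[rho,p[2]]
x,res,rk,sv=np.linalg.lstsq(np.array(A),np.array(B),rcond=None);print(x,res,sv,np.array(A)@x-B)
# frame check: orientation vs q
E
```

```text
[-0.1849, 0.5197, 1.757, 0.0002, 0.8672, -1.9519] [0.5148, -0.0185, 0.0891] [3.141, -0.002, -2.946] 0.03420660677262365
lat 0.07605561625416793 0.5191546428918832
lat 0.07644264770763654 0.4208202248127414
lat 0.0764522583253956 0.5094627066315843
[ 0.46266207  0.37168732 -0.07224976] [0.0001219] [2.51112785 1.63336128 0.1623818 ] [-0.00838157  0.00248087  0.0056695  -0.00156227  0.00317357 -0.00091859]
```

```bash
python3 - <<'E'
from h import *
R=Ro.from_euler('xyz',[np.pi,0,np.radians(191.25)])*Ro.from_euler('y',12,degrees=True)
print(delta([.520,-.0182,.060],R.as_euler('xyz')),delta([.520,-.0182,.0345],R.as_euler('xyz')))
E
```

```text
[ 0.1 11.9 -0.  -5.2 -0.7 29.1] [ 0.1 11.9 -0.  -5.2 -0.7 54.6]
```

>>> servo_tool(steps=[[[0,12,0,-5,-1,15,0.4],[0,12,0,-5,-1,30,0.4],[0,12,0,-5,-1,42,0.4],[0,12,0,-5,-1,49,0.4],[0,12,0,-5,-1,54,0.4],[0,12,0,-5,-1,54,0.4]]])

```text
t: 2.3
eef_pos: [0.5193, -0.0171, 0.0364]
orientation: [3.141, -0.209, -2.943]
force: [0.1, -0.0, -0.1]
width: 0.0342
grasp_force: 0.0
```

```bash
python3 - <<'E'
from h import *
s=monitor.get_obs();print(s['qpos'].round(4).tolist(),s['eef_pos'].round(4).tolist(),s['orientation'].round(4).tolist(),s['width'],s['force'])
a,_=grab('top');b,_=grab('scene')
def crop(p,u,v,w,h,W,H): return cv2.resize(np.clip(p[v:v+h,u:u+w,::-1]*1.6,0,255).astype(np.uint8),(W,H),interpolation=cv2.INTER_CUBIC)
cv2.imwrite('pics/d.png',np.hstack([crop(a,180,165,120,120,400,400),crop(b,200,110,120,120,400,400)]))
E
```

```text
[-0.1415, 0.6956, 1.614, -0.0806, 1.0312, -1.8629] [0.5193, -0.0171, 0.0364] [3.1412, -0.2094, -2.9426] 0.03421372777317107 [ 0.11529178 -0.00904307 -0.09905856]
```

View pics/d.png

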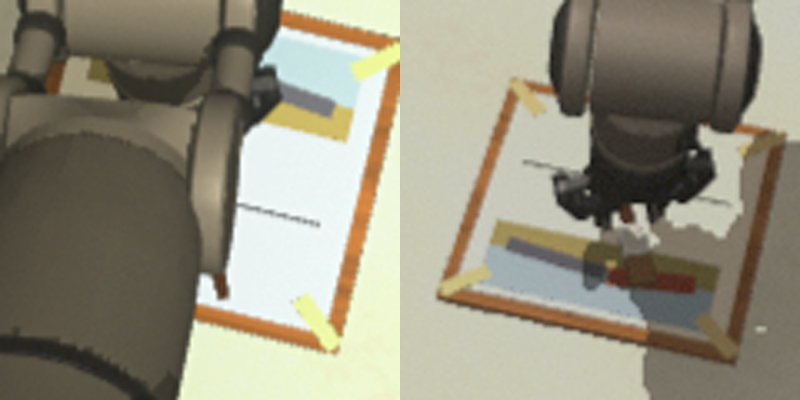

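Scene crop: the two fingertips straddle the brown handle at about (625,215), just short of the ferrule. I'll lower a touch, close and lift.

>>> servo_tool(steps=[[[0,0,0,0,0,1,0.4],[0,0,0,0,0,1,0],[0,0,0,0,0,1,0],[0,0,0,0,0,1,0],[0,0,0,0,0,1,0],[0,0,0,0,0,-25,0],[0,0,0,0,0,-60,0],[0,0,0,0,0,-60,0]]], force=30)

```text
t: 3.2
eef_pos: [0.5354, -0.0152, 0.0986]
orientation: [-3.139, -0.201, -2.943]
force: [0.4, 0.1, -0.4]
width: 0.0138
grasp_force: 29.2
```

```bash
python3 - <<'E'
from h import *
from scipy.optimize import least_squares
s=monitor.get_obs();print(s['qpos'].round(4).tolist(),s['eef_pos'].round(4).tolist(),s['width'])
Dd=[(q,p,[np.pi,0,y]) for (q,p),y in zip(D,[2.782,-2.943])]+[([-0.1849,0.5197,1.757,0.0002,0.8672,-1.9519],[0.5148,-0.0185,0.0891],[3.141,-.002,-2.946]),([-0.1415,0.6956,1.614,-0.0806,1.0312,-1.8629],[0.5193,-0.0171,0.0364],[3.1412,-.2094,-2.9426]),(s['qpos'],s['eef_pos'],s['orientation'])]
def fk(q,P):
    # lateral offset .0762; wrist = shoulder chain; tool L along tool z
    a,f,k,h,L,lat=P
    w=q[1]+q[2]
    base=Ro.from_euler('z',q[0])
    W=base.apply([a*np.sin(q[1])+f*np.sin(w)+k*np.cos(w),lat,h+a*np.cos(q[1])+f*np.cos(w)-k*np.sin(w)])
    T=base*Ro.from_euler('y',w)*Ro.from_euler('z',q[3])*Ro.from_euler('y',q[4])*Ro.from_euler('z',q[5])
    return W+L*T.as_matrix()[:,2],T
for q,p,o in Dd:
    _,T=fk(q,[0]*6);print((T.inv()*Ro.from_euler('xyz',o)).as_rotvec(degrees=True).round(1))
r=least_squares(lambda P:np.concatenate([fk(q,P)[0]-p for q,p,o in Dd]),[.45,.37,0,.2,.2,.076]);print(r.x.round(4),r.fun.round(4))
np.save('P.npy',r.x)
E
```

```text
[-0.1343, 0.6269, 1.5298, -0.0735, 1.1756, -1.8689] [0.5354, -0.0152, 0.0986] 0.013813050504847383
[ 0.  0. 90.]
[-0.  0. 90.]
[ 0.  0. 90.]
[-0.  0. 90.]
[-0. -0. 90.]
[0.5055 0.3791 0.0455 0.2215 0.2907 0.0763] [-0.0002  0.0002  0.0003 -0.0001 -0.0001 -0.0002 -0.0001 -0.0001 -0.
  0.0001 -0.0001 -0.0001 -0.0001 -0.     -0.    ]
```

```bash
cat >> h.py <<'E'
KP=np.load('P.npy');LO=np.array([-2.53,-.77,.04,-1,.28,-3.11]);HI=np.array([2.53,2.02,2.7,4.14,2.66,3.11])
def fk(q,P=KP):
    a,f,k,h,L,lat=P;w=q[1]+q[2];B=Ro.from_euler('z',q[0])
    W=B.apply([a*np.sin(q[1])+f*np.sin(w)+k*np.cos(w),lat,h+a*np.cos(q[1])+f*np.cos(w)-k*np.sin(w)])
    T=B*Ro.from_euler('y',w)*Ro.from_euler('z',q[3])*Ro.from_euler('y',q[4])*Ro.from_euler('z',q[5])*Ro.from_euler('z',np.pi/2)
    return W+L*T.as_matrix()[:,2],T
def ik(pos,R,q0):
    from scipy.optimize import least_squares
    r=least_squares(lambda q:np.r_[(fk(q)[0]-pos)*10,(fk(q)[1].inv()*R).as_rotvec()*2],np.clip(q0,LO+.01,HI-.01),bounds=(LO,HI))
    return r.x,np.linalg.norm(r.fun)
# brush in tool frame (from pick)
RP=Ro.from_euler('xyz',[3.1412,-.2094,-2.9426]);TP=np.array([.5193,-.0171,.0354])
BX=RP.inv().apply([.9808,.1951,0]);BE=RP.inv().apply(np.array([.4004,-.0420,.0155])-TP)
YA=np.radians(20.9);CX=np.array([np.cos(YA),np.sin(YA),0]);MOUTH=np.array([.4965,.2809,.079])
SL=(CX+[0,0,1])/2**.5;FLOOR=MOUTH-.08*SL
def place(th,roll,depth):
    "tool pose so the brush leans th deg, rolled about its axis, handle end at depth (m) past mouth along slot"
    th=np.radians(th);s=CX*np.cos(th)+[0,0,np.sin(th)]
    by0=RP.inv().apply([-.1951,.9808,0]);bz0=np.cross(BX,by0)
    by=np.cross([0,0,1],CX);bz=np.cross(s,by)
    R=Ro.from_rotvec(np.radians(roll)*s)*Ro.from_matrix(np.c_[s,by,bz]@np.c_[BX,by0,bz0].T)
    return MOUTH-SL*depth-R.apply(BE),R
E
python3 - <<'E'
from h import *
print('BX',BX.round(3),'BE',BE.round(4))
q0=monitor.get_obs()['qpos']
for th in (45,42,38):
  for roll in (0,20,40,-20,-40,):
    o=[]
    for d in (-.03,.075):
        best=None
        for s in ([.5,.6,1.5,-.1,.9,-1.5],[.5,.6,1.5,1.,.6,-2.5],[.5,.6,1.5,-1,.6,-.5],[.5,.6,1.5,3.1,.4,1.5]):
            q,e=ik(*place(th,roll,d),s)
            if best is None or e<best[1]-1e-4: best=(q,e)
        o.append((best[0].round(2).tolist(),round(best[1],3)))
    p,R=place(th,roll,.075)
    print(th,roll,o,'toolz',R.as_matrix()[:,2].round(2))
E
```

```text
BX [-0.978 -0.003 -0.208] BE [ 0.1147 -0.0009  0.0447]
45 0 [([0.39, 0.41, 1.72, -0.03, 0.43, -1.53], np.float64(0.0)), ([0.39, 0.42, 1.93, -0.08, 0.28, -1.47], np.float64(0.137))] toolz [ 0.51  0.19 -0.84]
45 20 [([0.18, 0.44, 1.72, 0.78, 0.64, -2.49], np.float64(0.0)), ([0.15, 0.45, 1.99, 1.15, 0.5, -2.95], np.float64(0.0))] toolz [ 0.35  0.49 -0.8 ]
45 40 [([0.03, 0.56, 1.62, 1.0, 1.03, -2.84], np.float64(0.0)), ([-0.02, 0.58, 1.88, 1.15, 0.92, 3.11], np.float64(0.011))] toolz [ 0.13  0.72 -0.68]
45 -20 [([0.58, 0.5, 1.62, -0.75, 0.69, -0.67], np.float64(0.0)), ([0.61, 0.5, 1.87, -1.0, 0.55, -0.33], np.float64(0.041))] toolz [ 0.59 -0.13 -0.8 ]
45 -40 [([0.71, 0.65, 1.44, -0.95, 1.09, -0.38], np.float64(0.0)), ([0.75, 0.66, 1.66, -1.0, 1.0, -0.16], np.float64(0.092))] toolz [ 0.58 -0.45 -0.68]
42 0 [([0.38, 0.44, 1.66, -0.02, 0.52, -1.54], np.float64(0.0)), ([0.39, 0.44, 1.92, -0.05, 0.28, -1.5], np.float64(0.044))] toolz [ 0.47  0.18 -0.87]
42 20 [([0.19, 0.46, 1.66, 0.7, 0.69, -2.39], np.float64(0.0)), ([0.16, 0.47, 1.94, 1.01, 0.52, -2.79], np.float64(0.0))] toolz [ 0.31  0.48 
[... 499 characters left out ...]
.54], np.float64(0.0)), ([0.39, 0.47, 1.87, -0.03, 0.35, -1.53], np.float64(0.0))] toolz [ 0.41  0.16 -0.9 ]
38 20 [([0.19, 0.5, 1.59, 0.61, 0.77, -2.28], np.float64(0.0)), ([0.17, 0.49, 1.87, 0.85, 0.57, -2.6], np.float64(0.0))] toolz [ 0.26  0.46 -0.85]
38 40 [([0.05, 0.61, 1.51, 0.89, 1.1, -2.66], np.float64(0.0)), ([0.01, 0.62, 1.78, 1.0, 0.96, -2.94], np.float64(0.0))] toolz [ 0.05  0.69 -0.72]
38 -20 [([0.57, 0.55, 1.5, -0.59, 0.82, -0.87], np.float64(0.0)), ([0.59, 0.55, 1.77, -0.79, 0.63, -0.58], np.float64(0.0))] toolz [ 0.5  -0.17 -0.85]
38 -40 [([0.7, 0.7, 1.33, -0.85, 1.17, -0.55], np.float64(0.0)), ([0.74, 0.7, 1.6, -0.94, 1.03, -0.3], np.float64(0.0))] toolz [ 0.5  -0.48 -0.72]
```

```bash
python3 - <<'E'
from h import *
q=monitor.get_obs()['qpos']
for d in (-.10,-.03,.03,.075):
    p,R=place(43,20,d);q,e=ik(p,R,q if d>-.1 else [.2,.45,1.5,.6,.8,-2.3]);print(d,p.round(3),q.round(2),round(e,4),R.as_euler('xyz').round(3).tolist())
p,R=place(43,20,-.10);print(delta(p,R.as_euler('xyz')))
E
```

```text
-0.1 [0.635 0.328 0.247] [ 0.2   0.48  1.48  0.6   0.81 -2.25] 0.0 [2.845, 0.553, -2.69]
-0.03 [0.589 0.31  0.197] [ 0.18  0.46  1.68  0.72  0.68 -2.42] 0.0 [2.845, 0.553, -2.69]
0.03 [0.55  0.295 0.155] [ 0.17  0.45  1.84  0.88  0.57 -2.63] 0.0 [2.845, 0.553, -2.69]
0.075 [0.52  0.284 0.123] [ 0.15  0.46  1.96  1.05  0.51 -2.84] 0.0 [2.845, 0.553, -2.69]
[ -18.8  -40.6  -20.8 -132.7  316.2 -178.9]
```

>>> servo_tool(steps=[[[-6,-14,-7,-20,20,-50,0],[-10,-22,-11,-40,50,-95,0],[-14,-30,-15,-60,80,-140,0],[-18.8,-40.6,-20.8,-90,110,-179,0],[-18.8,-40.6,-20.8,-110,160,-179,0],[-18.8,-40.6,-20.8,-120,210,-179,0],[-18.8,-40.6,-20.8,-130,260,-179,0],[-18.8,-40.6,-20.8,-133,310,-179,0]]])

```text
t: 4.0
eef_pos: [0.6373, 0.2954, 0.2415]
orientation: [2.84, 0.545, -2.697]
force: [0.8, 0.3, -0.7]
width: 0.0135
grasp_force: 29.4
```

```bash
python3 - <<'E'
from h import *
p,R=place(43,20,-.03);print(delta(p,R.as_euler('xyz')))
p,R=place(43,20,-.10);print(delta(p,R.as_euler('xyz')))
E
```

```text
[ 0.1 -0.3 -0.4 54.8 26.9 28. ]
[  0.1  -0.3  -0.4 -13.1  28.2  10.8]
```

>>> servo_tool(steps=[[[0,0,0,-8,28,11,0],[0,0,0,20,28,18,0],[0,0,-0.5,55,27,28,0],[0,0,-0.5,55,27,28,0],[0,0,-0.5,55,27,28,0]]])

```text
t: 4.5
eef_pos: [0.5886, 0.3092, 0.1973]
orientation: [2.845, 0.547, -2.685]
force: [1.3, -0.9, 1.0]
width: 0.0138
grasp_force: 29.4
```

```bash
python3 - <<'E'
from h import *
s=monitor.get_obs();T=s['eef_pos'];R=Ro.from_euler('xyz',s['orientation'])
a,da=grab('top');b,db=grab('scene')
e=T+R.apply(BE);x=R.apply(BX);print('pred end',e.round(4),'axis',x.round(3),'width',s['width'])
G=[e,e+.188*x,MOUTH,FLOOR]
for n in('top','scene'): print(n,pix(n,G).round(1).tolist())
def crop(p,u,v,w,h,W,H,n):
    im=cv2.resize(np.clip(p[v:v+h,u:u+w,::-1]*1.6,0,255).astype(np.uint8),(W,H),interpolation=cv2.INTER_CUBIC)
    for X,c in zip(pix(n,G),[(0,0,255),(0,255,255),(0,255,0),(255,0,0)]): cv2.circle(im,(int((X[0]-u+.5)*W/w),int((X[1]-v+.5)*H/h)),3,c,-1)
    return im
cv2.imwrite('pics/e.png',np.hstack([crop(a,70,130,100,125,400,500,'top'),crop(b,320,120,100,125,400,500,'scene')]))
E
```

```text
pred end [0.5154 0.2869 0.1009] axis [0.685 0.266 0.678] width 0.013831800837526895
top [[101.0, 203.0], [56.9, 134.2], [106.5, 211.9], [121.6, 235.0]]
scene [[379.1, 159.0], [420.5, 174.3], [374.3, 157.8], [361.0, 153.7]]
```

View pics/e.png

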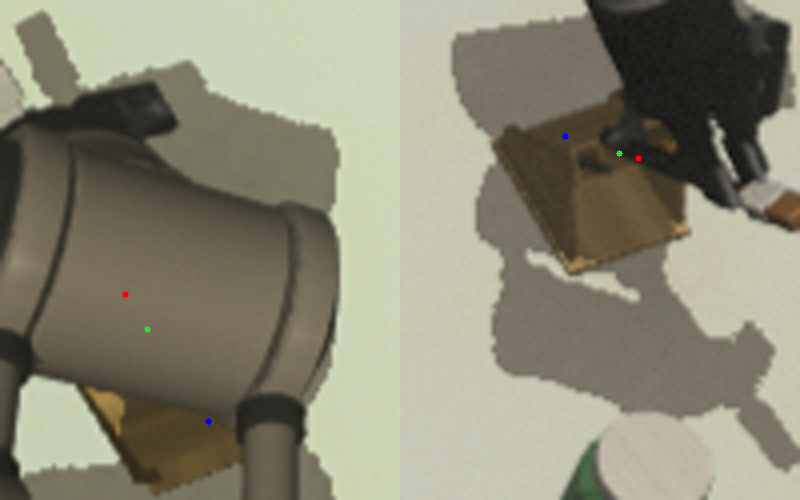

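The scene crop shows the handle running from about (710,190) to (625,145), just above the mouth. I'll zoom in to check the mouth centre before going in.

```bash
python3 - <<'E'
from h import *
s=monitor.get_obs();T=s['eef_pos'];R=Ro.from_euler('xyz',s['orientation']);f=np.load('f0.npz')
b,db=grab('scene')
e=T+R.apply(BE);x=R.apply(BX);cy=np.cross([0,0,1],CX);up=np.cross(SL,cy)
def sq(c,h): return [c+h*(i*cy+j*up) for i,j in((-1,-1),(1,-1),(1,1),(-1,1))]
def crop(p,u,v,w,h,W,H,n,br):
    im=cv2.resize(np.clip(p[v:v+h,u:u+w,::-1]*2.2,0,255).astype(np.uint8),(W,H),interpolation=cv2.INTER_CUBIC)
    t=lambda X:((pix(n,X)-[u-.5,v-.5])*[W/w,H/h]).astype(np.int32)
    cv2.polylines(im,[t(sq(MOUTH,.011))],True,(0,255,0),1)
    for k in(-.026,.026): cv2.polylines(im,[t(sq(MOUTH+k*cy,.011))],True,(255,255,0),1)
    if br:
        for r in t([e,e+.03*x,e+.06*x]): cv2.circle(im,tuple(map(int,r)),2,(0,0,255),-1)
    return im
cv2.imwrite('pics/f.png',np.hstack([crop(f['a'],88,193,50,44,264,232*1,'top',0)[:, :],crop(f['b'],352,140,50,44,264,232,'scene',0),crop(b,352,140,50,44,264,232,'scene',1)]) if 0 else np.vstack([np.hstack([crop(f['a'],88,193,50,37,400,296,'top',0),crop(f['b'],352,140,50,37,400,296,'scene',0)]),np.hstack([crop(b,352,140,50,37,400,296,'scene',1),crop(b,352,140,50,37,400,296,'scene',0)])]))
E
```

```text
(no output)
```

View pics/f.png

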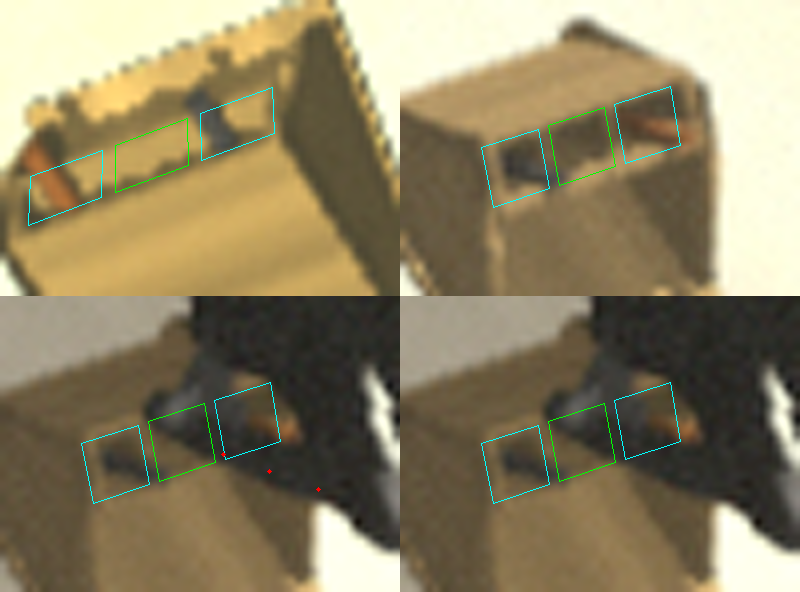

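The green outline sits on the middle opening to within 1 px, and the handle follows the predicted red line. I'll shift the mouth about 1.5 mm to +y and go in.

```bash
sed -i 's/MOUTH=np.array(\[.4965,.2809,.079\])/MOUTH=np.array([.4960,.2823,.079])/' h.py; python3 - <<'E'
from h import *
for d in(-.03,0,.03,.055,.072):
    p,R=place(44,20,d);print(d,delta(p,R.as_euler('xyz')))
E
```

```text
-0.03 [ 0.2 -1.1 -0.1  2.5  2.9  0.6]
0 [ 0.2 -1.1 -0.1 31.6  2.7  7.9]
0.03 [ 0.2 -1.1 -0.1 60.7  2.6 15.1]
0.055 [ 0.2 -1.1 -0.1 85.   2.4 21.2]
0.072 [ 2.000e-01 -1.100e+00 -1.000e-01  1.015e+02  2.300e+00  2.530e+01]
```

>>> servo_tool(steps=[[[0,-1,0,2,3,1,0],[0,-1,0,12,3,3,0],[0,-1,0,22,3,5,0],[0,-1,0,32,3,8,0],[0,-1,0,42,3,10,0],[0,-1,0,50,3,13,0],[0,-1,0,50,3,13,0]]])

```text
t: 5.35
eef_pos: [0.5533, 0.299, 0.1622]
orientation: [2.842, 0.565, -2.691]
force: [0.3, 0.2, -0.4]
width: 0.0136
grasp_force: 29.4
```

```bash
python3 - <<'E'
from h import *
for d in(.03,.055,.065,.072):
    p,R=place(44,20,d);print(d,delta(p,R.as_euler('xyz')))
s=monitor.get_obs();print(s['qpos'].round(2),s['force'],s['wrist_torque'].round(2))
E
```

```text
0.03 [ 0.2 -0.2 -0.1  9.  -0.7  1.6]
0.055 [ 0.2 -0.2 -0.1 33.4 -0.9  7.3]
0.065 [ 0.2 -0.2 -0.1 43.1 -1.   9.6]
0.072 [ 0.2 -0.2 -0.1 49.9 -1.  11.2]
[ 0.17  0.45  1.83  0.89  0.58 -2.63] [ 0.31538145  0.16491745 -0.42361006] [-0.27  0.15  0.01]
```

No contact force at 20 mm depth, so I'll continue.

>>> servo_tool(steps=[[[0,0,0,9,-1,2,0],[0,0,0,18,-1,4,0],[0,0,0,26,-1,6,0],[0,0,0,34,-1,7,0],[0,0,0,42,-1,9,0],[0,0,0,46,-1,10,0],[0,0,0,46,-1,10,0]]])

```text
t: 6.05
eef_pos: [0.5225, 0.2863, 0.1296]
orientation: [2.842, 0.566, -2.691]
force: [-0.7, 0.2, -1.3]
width: 0.0138
grasp_force: 29.4
```

```bash
python3 - <<'E'
from h import *
s=monitor.get_obs();print(s['qpos'].round(2),s['force'],s['wrist_torque'].round(2))
T=s['eef_pos'];R=Ro.from_euler('xyz',s['orientation']);e=T+R.apply(BE);print('end-floor',e-FLOOR)
E
```

```text
[ 0.15  0.46  1.95  1.06  0.52 -2.85] [-0.66018479  0.21351234 -1.28429471] [-0.23  0.2  -0.02]
end-floor [0.00765314 0.00314636 0.00935852]
```

>>> servo_tool(steps=[[[0,0,0,0,0,0,0.3],[0,0,0,0,0,0,0.4],[0,0,0,0,0,0,0.4],[0,0,0,0,0,0,0.4],[0,0,0,0,0,-25,0.4],[0,0,0,0,0,-50,0.4],[0,0,0,0,0,-90,0.4],[0,0,0,0,0,-130,0.4]]])

```text
t: 6.85
eef_pos: [0.4781, 0.2222, 0.2348]
orientation: [2.842, 0.564, -2.69]
force: [0.3, -0.0, 0.9]
width: 0.0343
grasp_force: 0.0
```

```bash
python3 - <<'E'
from h import *
R=Ro.from_euler('xyz',[np.pi,0,np.radians(165.7)])
# waypoint over the board's right side, toward dividers; flats at (.555,-.303)
print(delta([.40,-.05,.30],R.as_euler('xyz')),delta([.555,-.303,.12],R.as_euler('xyz')))
for yaw in (165.7,-14.3):
  for p in ([.40,-.05,.30],[.555,-.303,.12]):
    print(yaw,ik(np.array(p),Ro.from_euler('xyz',[np.pi,0,np.radians(yaw)]),[-.5,.5,1.7,0,.9,-1.8 if yaw>0 else 1.2]))
s=monitor.get_obs();print(s['qpos'].round(2))
a,_=grab('top');b,_=grab('scene')
cr=lambda p,u,v,w,h:cv2.resize(np.clip(p[v:v+h,u:u+w,::-1]*1.6,0,255).astype(np.uint8),(400,400),interpolation=cv2.INTER_CUBIC)
cv2.imwrite('pics/g.png',np.hstack([cr(a,60,130,110,110),cr(b,330,110,90,90)]))
E
```

```text
[  27.4   25.    43.6  124.9 -155.4 -211.4] [  27.4   25.    43.6  196.6 -487.  -138.4]
165.7 (array([-3.14826346e-01,  7.64634710e-02,  1.73596953e+00, -1.32108718e-15,
        1.32915965e+00, -1.63604059e+00]), np.float64(4.8742144548679065e-14))
165.7 (array([-6.20714787e-01,  6.58322517e-01,  1.37764550e+00, -1.02040285e-13,
        1.10562464e+00, -1.94192903e+00]), np.float64(8.435811312541978e-11))
-14.3 (array([-3.14826346e-01,  7.64634710e-02,  1.73596953e+00, -3.94327818e-16,
        1.32915965e+00,  1.50555206e+00]), np.float64(2.4777280638055338e-14))
-14.3 (array([-6.20714787e-01,  6.58322517e-01,  1.37764550e+00, -2.43311098e-13,
        1.10562464e+00,  1.19966362e+00]), np.float64(8.141434394046981e-11))
[ 0.01  0.19  1.98  0.79  0.75 -2.63]
```

View pics/g.png

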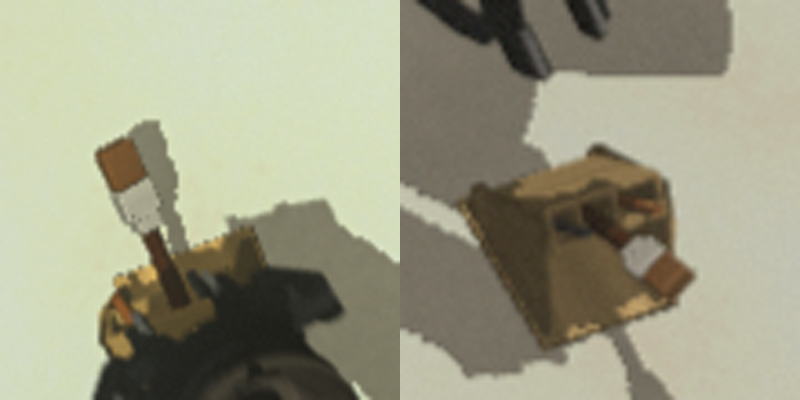

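The brush stands in the middle slot: ferrule at (640,255) in the scene crop, pencils on either side. Next, the dividers.

>>> servo_tool(steps=[[[3,3,5,15,-20,-40,0.6],[7,6,11,35,-45,-80,0.78],[10,9,16,55,-70,-120,0.78],[14,13,22,75,-95,-150,0.78],[17,16,27,95,-120,-180,0.78],[21,19,33,115,-140,-200,0.78],[24,22,38,125,-155,-211,0.78],[27.4,25,43.6,130,-190,-211,0.78]]])

```text
t: 7.75
eef_pos: [0.4159, -0.0791, 0.2887]
orientation: [-3.14, 0.002, 2.889]
force: [-0.1, 0.2, 0.1]
width: 0.0664
grasp_force: 0.0
```

```bash
python3 - <<'E'
from h import *
s=monitor.get_obs();print(s['eef_pos'],s['qpos'].round(2))
e=[np.pi,0,np.radians(165.7)]
print(delta([.555,-.303,.12],e),delta([.555,-.303,.022],e))
E
```

```text
[ 0.4158959  -0.07914794  0.28866291] [-0.37  0.12  1.72 -0.    1.3  -1.69]
[-1.000e-01  1.000e-01 -2.000e-01 -1.903e+02 -1.816e+02  1.694e+02] [-1.000e-01  1.000e-01 -2.000e-01 -1.901e+02 -1.814e+02  2.674e+02]
```

>>> servo_tool(steps=[[[0,0,0,-30,-30,28,0.78],[0,0,0,-60,-58,56,0.78],[0,0,0,-92,-88,84,0.78],[0,0,0,-125,-120,112,0.78],[0,0,0,-158,-150,140,0.78],[0,0,0,-190,-181,169,0.78],[0,0,0,-190,-181,169,0.78]]])

```text
t: 8.45
eef_pos: [0.556, -0.3029, 0.1133]
orientation: [3.139, -0.004, 2.891]
force: [-0.2, -0.3, -0.4]
width: 0.0665
grasp_force: 0.0
```

```bash
python3 - <<'E'
from h import *
f=np.load('f0.npz')
a,_=grab('top');b,_=grab('scene');np.savez('f1.npz',a=a,b=b)
s=monitor.get_obs();print(s['eef_pos'],delta([.555,-.303,.022],[np.pi,0,np.radians(165.7)]),s['width'])
cv2.imwrite('pics/h.png',np.hstack([cv2.resize(np.clip(p[v:v+h,u:u+w,::-1]*1.6,0,255).astype(np.uint8),(400,400),interpolation=cv2.INTER_CUBIC) for p,u,v,w,h in((a,195,195,90,90),(b,130,130,90,90))]))
yy,xx=np.mgrid[:384,:512]
for n,p,(u0,v0,u1,v1) in(('top',a,(198,208,282,237)),('scene',b,(235,150,305,178))):
    V=p.max(2).astype(int);bg=cv2.medianBlur(p.max(2),21).astype(int)
    w=np.clip(bg-V-12,0,None)*((xx>=u0)&(xx<u1)&(yy>=v0)&(yy<v1))
    m=w>0;q=ray(n,np.c_[xx[m],yy[m]],.009)[:,:2];ww=w[m]
    vx,vy,x0,y0=cv2.fitLine(q.astype(np.float32),cv2.DIST_WELSCH,0,.01,.01).ravel();bb=np.array([vx,vy]);bb*=np.sign(bb[1]);c=np.array([x0,y0]);nr=np.array([bb[1],-bb[0]])
    t=(q-c)@bb;r=(q-c)@nr
    o=(np.abs(r)>.003)&(np.abs(r)<.013)
    lab=t[o]>np.average(t[o],weights=ww[o])
    print(n,m.sum(),'base yaw',np.degrees(np.arctan2(bb[1],bb[0])),np.round(np.sort(t[o])*1000).tolist())
    for k in(False,True):
        tt=np.average(t[o][lab==k],weights=ww[o][lab==k]);print(k,tt,(c+tt*bb).round(4))
E
```

```text
[ 0.55556502 -0.30098935  0.11582295] [ 0.1 -0.1 -0.  -0.2 -2.3 93.8] 0.06703091589155086
top 164 base yaw 76.18415 [-19.0, -19.0, -19.0, -19.0, -18.0, -18.0, -18.0, -18.0, -17.0, -17.0, -16.0, -16.0, -16.0, -16.0, -15.0, -15.0, -15.0, -15.0, 19.0, 19.0, 20.0, 20.0, 20.0, 21.0, 21.0, 21.0, 21.0, 22.0, 22.0, 22.0, 23.0, 23.0, 23.0, 24.0, 24.0]
False -0.017148968348468144 [ 0.4701 -0.0397]
True 0.021304712253472986 [ 0.4793 -0.0023]
scene 97 base yaw 76.84349 [-102.0, -40.0, -39.0, -39.0, -38.0, -38.0, -38.0, -37.0, -36.0, -35.0, -35.0, -35.0, -34.0, -1.0, 1.0, 1.0, 2.0, 2.0, 3.0, 4.0]
False -0.03915687276366015 [ 0.4692 -0.039 ]
True 0.0015335262109089456 [0.4785 0.0006]
```

View pics/h.png

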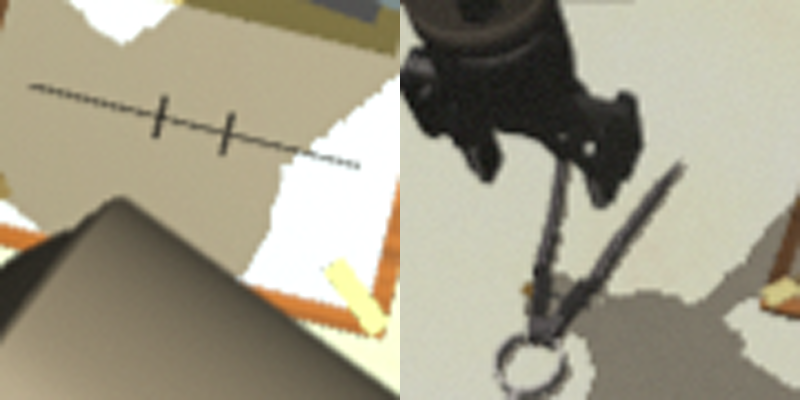

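Top crop: with the brush gone the ticks show at (160,117) and (227,133). They are 38.5 mm apart in both views. The open fingers hover over the dividers. Descend and grip.

>>> servo_tool(steps=[[[0,0,0,0,-1,30,0.78],[0,0,0,0,-1,60,0.78],[0,0,0,0,-1,80,0.78],[0,0,0,0,-1,93,0.78],[0,0,0,0,-1,93,0.6],[0,0,0,0,-1,93,0.45],[0,0,0,0,-1,93,0.38],[0,0,0,0,-1,93,0.37]]], force=40)

```text
t: 9.35
eef_pos: [0.5568, -0.3021, 0.0281]
orientation: [-3.141, 0.005, 2.892]
force: [-2.3, 0.9, 6.0]
width: 0.0323
grasp_force: 12.5
```

>>> servo_tool(steps=[[[0,0,0,0,0,0,0.365],[0,0,0,0,0,0,0.365],[0,0,0,0,0,-10,0.365],[0,0,0,0,0,-30,0.365],[0,0,0,0,0,-60,0.365],[0,0,0,0,0,-90,0.365],[0,0,0,0,0,-90,0.365],[0,0,0,0,0,-90,0.365]]])

```text
t: 10.15
eef_pos: [0.5561, -0.3019, 0.1169]
orientation: [-3.141, 0.004, 2.892]
force: [0.7, -0.4, -2.1]
width: 0.0314
grasp_force: 10.6
```

```bash
python3 - <<'E'
from h import *
s=monitor.get_obs();print(s['eef_pos'],s['orientation'],s['width'],s['grasp_force'],s['force'])
a,_=grab('top');b,_=grab('scene');np.savez('f2.npz',a=a,b=b)
uv=pix('top',[s['eef_pos']])[0].astype(int);us=pix('scene',[s['eef_pos']])[0].astype(int);print(uv,us)
cv2.imwrite('pics/i.png',np.hstack([cv2.resize(np.clip(p[max(v-50,0):v+50,max(u-50,0):u+50,::-1]*1.8,0,255).astype(np.uint8),(400,400),interpolation=cv2.INTER_CUBIC) for p,(u,v) in((a,uv),(b,us))]))
E
```

```text
[ 0.55613132 -0.30190164  0.11694027] [-3.14125372  0.00365621  2.89242284] 0.031391480782947484 10.601750761270523 [ 0.67595181 -0.39040676 -2.10927882]
[361 185] [161 167]
```

View pics/i.png

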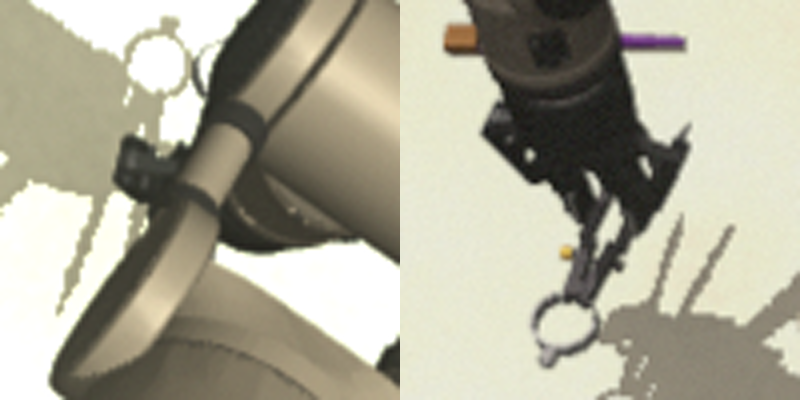

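Dividers are held: bow ring at (567,325) in the scene crop, legs between the fingers. The 31.4 mm width means a gap of about 38.4 mm. Moving above the board, tilted with points down.

```bash
cat >> h.py <<'E'
M=np.array([.4745,-.0196,.009])
def aim(h,tilt=17,yaw=166.5,off=(.0913,0,.022),m=M):
    R=Ro.from_euler('z',yaw,degrees=True)*Ro.from_euler('x',np.pi)*Ro.from_euler('y',-tilt,degrees=True)
    return m+[0,0,h]-R.apply(off),R.as_euler('xyz')
E
python3 - <<'E'
from h import *
p,e=aim(.03);print(p,e,delta(p,e));print(ik(p,Ro.from_euler('xyz',e),[-.2,.5,1.6,0,.6,-1.7]))
p,e=aim(.003);print(p,ik(p,Ro.from_euler('xyz',e),[-.2,.5,1.6,0,.6,-1.7]))
E
```

```text
[ 0.55314377 -0.0384807   0.08673224] [3.14159265 0.29670597 2.9059732 ] [-1.000e-01 -1.700e+01 -8.000e-01  6.680e+01  2.541e+02  2.840e+01]
(array([-0.20239408,  0.48233837,  1.89283313, -0.02144873,  0.46996238,
       -1.51989778]), np.float64(1.2562692688636432e-11))
[ 0.55314377 -0.0384807   0.05973224] (array([-0.20239408,  0.53090637,  1.91299697, -0.02486984,  0.40124886,
       -1.5161265 ]), np.float64(2.1530049031495727e-09))
```

>>> servo_tool(steps=[[[0,-4,0,8,30,-10,0.365],[0,-8,0,17,65,-10,0.365],[0,-12,-1,25,100,-5,0.365],[0,-15,-1,34,135,0,0.365],[0,-17,-1,42,170,10,0.365],[0,-17,-1,52,205,20,0.365],[0,-17,-1,62,240,28,0.365],[0,-17,-1,67,254,28,0.365]]])

```text
t: 11.05
eef_pos: [0.5513, -0.0359, 0.0851]
orientation: [-3.14, 0.292, 2.912]
force: [0.7, -0.5, -0.5]
width: 0.0313
grasp_force: 10.6
```

>>> servo_tool(steps=[[[0,0,0,0,0,0,0.365],[0,0,0,0,0,0,0.365],[0,0,0,0,0,0,0.365]]])

```text
t: 11.35
eef_pos: [0.5536, -0.0399, 0.0874]
orientation: [-3.139, 0.298, 2.909]
force: [-0.3, -0.7, -1.4]
width: 0.0316
grasp_force: 10.6
```

```bash
python3 - <<'E'
from h import *
s=monitor.get_obs();print(s['eef_pos'],s['width'],s['grasp_force'],s['force']);p,e=aim(.03);print(delta(p,e))
T=s['eef_pos'];R=Ro.from_euler('xyz',s['orientation'])
a,_=grab('top');b,_=grab('scene');np.savez('f3.npz',a=a,b=b)
G=[T+R.apply([.0913,k,.022]) for k in(-.0192,.0192)]+[[.4699,-.0383,.009],[.4790,-.0008,.009]]
o=[]
for n,p in(('top',a),('scene',b)):
    x=pix(n,G);print(n,x.round(1).tolist());u,v=(x.mean(0)-[32,24]).astype(int)
    im=cv2.resize(np.clip(p[v:v+75,u:u+64,::-1]*2.0,0,255).astype(np.uint8),(400,469),interpolation=cv2.INTER_CUBIC);print(u,v)
    o.append(im)
cv2.imwrite('pics/j.png',np.hstack(o))
E
```

```text
[ 0.55359458 -0.03988021  0.0873564 ] 0.031643458360402096 10.593348294496536 [-0.28705292 -0.67627158 -1.37158111]
[-0.1  0.1  0.2  0.9  1.3  0.4]
top [[245.6, 224.1], [230.1, 220.4], [245.1, 224.7], [229.9, 220.9]]
205 198
scene [[259.8, 157.6], [272.7, 160.2], [260.4, 163.2], [273.0, 165.8]]
234 137
```

View pics/j.png

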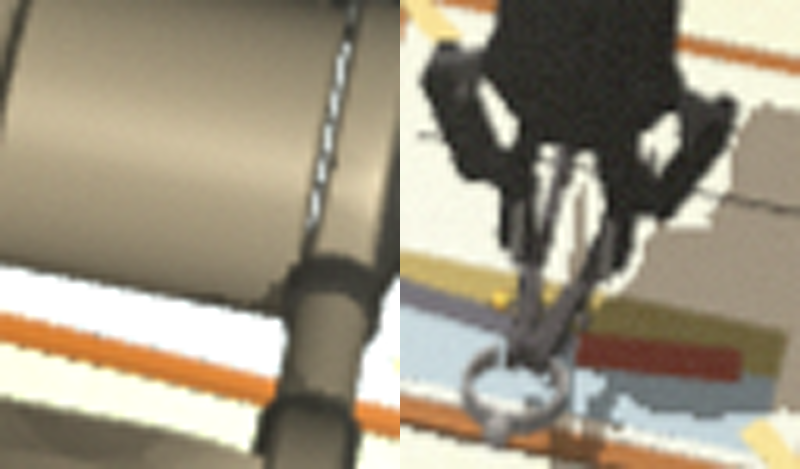

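Scene crop: bow ring at (515,390), stem tip (495,430), fulcrum (530,350), nut (500,298). The gripper hides the points in both views. From here I use numbers only, comparing predicted bow and stem pixels with the observed ones.

```bash
python3 - <<'E'
from h import *
s=monitor.get_obs();T=s['eef_pos'];R=Ro.from_euler('xyz',s['orientation'])
obs=np.array([[252.4,199.4],[249.2,205.8]])
for dz in(.010,.016,.022):
    print(dz,pix('scene',[T+R.apply([x-.058,0,dz]) for x in(-.038,-.057,0)]).round(1).tolist())
# ring mask: grey metallic on the sheet, isolated from current picture vs known colours
f=np.load('f3.npz');b=f['b']
sub=b[190:212,240:268];print(sub.mean(2).astype(int))
E
```

```text
0.01 [[251.0, 199.3], [249.3, 204.3], [254.5, 189.6]]
0.016 [[250.9, 200.9], [249.1, 205.9], [254.3, 191.2]]
0.022 [[250.8, 202.6], [249.0, 207.6], [254.2, 192.9]]
[[106 106 105 105 106 105  99  95  90  80  64  50  51  46  44  43  48  45
   43  34  27  37  38  33  35  39  39  38]
 [107 106 107 106 105 105 107 106 104  96  87  54  45  42  46  47  44  43
   41  27  30  41  47  34  34  33  34  35]
 [106 105 107 106 106 106 104  99  88  81  86  54  40  34  37  39  41  43
   32  27  39  47  45  34  35  33  33  33]
 [105 105 106 106 106 102  89  74  57  64  79  39  35  28  31  33  40  39
   29  37  43  53  39  32  32  34  32  34]
 [107 106 106 106 104  91  64  49  43  59  78  30  29  29  30  34  36  37
   56  61  55  54  38  32  33  33  32  32]
 [106 106 106 106  99  67  44  44  50  71  77  35  45  51  32  30  30  32
   56  70  65  56  47  42  40  36  39  35]
 [106 107 107 102  83  54  47  73  91  98  97  86  81  93  82  52  40  52
   52  64  76  69  90  90  82  52  53  52]
 [107 106 105 101  77  66  82 100 107 106 105 104 102 106 102  91  79  86
   52  63  82  74 104 104 102  91  85  57]

[... 938 characters left out ...]
 53  51  46  49  47  49  53  59  66  65  60  52  53  56  52  57  60  55
   39  42  43  59  76  55  59  62  81 109]
 [106 105  95  64  60  52  49  53  56  56  54  51  60  65  63  65  63  56
   40  39  40  42  46  41  43  46  60  83]
 [121 122 118 109 107 105 106 102  82  57  53  45  48  48  51  52  53  48
   39  37  39  41  39  38  39  41  48  65]
 [122 121 121 121 121 121 121 120 114 107 105 103 102  91  53  48  43  40
   34  35  38  38  41  38  40  46  60  63]
 [121 121 120 121 120 122 120 122 122 121 121 121 122 116 105 103 103  90
   51  48  38  40  34  35  38  46  62  63]
 [122 121 121 120 121 121 121 122 120 122 121 120 120 121 120 120 120 109
   66  66  63  61  59  50  43  41  48  45]]
```

The grip matches the prediction. But here the points are hidden from both cameras, so I'd be placing them blind. If I turn the dividers 180° about vertical, with points away from the robot, both cameras can see them. Checking reach for that.

```bash
python3 - <<'E'
from h import *
for tl in(12,17):
  for h in(.1,.03,.002):
    p,e=aim(h,tilt=tl,yaw=-13.5,off=(.0935,0,.019));q,er=ik(p,Ro.from_euler('xyz',e),[-.2,.3,2,0,1,1.5]);print(tl,h,p.round(3),q.round(2),round(er,4))
q=monitor.get_obs()['qpos'];R0=Ro.from_euler('xyz',monitor.get_obs()['orientation'])
# waypoint: halfway turn, high
for yaw,pos in((76.5,[.50,-.10,.20]),(-13.5,[.40,-.03,.17])):
    R=Ro.from_euler('z',yaw,degrees=True)*Ro.from_euler('x',np.pi)*Ro.from_euler('y',-17 if yaw<0 else 0,degrees=True)
    qq,er=ik(np.array(pos),R,[-.2,.4,1.7,0,1,0]);print(yaw,qq.round(2),er,delta(pos,R.as_euler('xyz')),(R0.inv()*R).as_rotvec(degrees=True).round(1))
E
```

```text
12 0.1 [0.389 0.001 0.147] [-0.2   0.34  1.88  0.01  1.13  1.6 ] 0.0
12 0.03 [0.389 0.001 0.077] [-0.2   0.46  1.96  0.01  0.94  1.6 ] 0.0
12 0.002 [0.389 0.001 0.049] [-0.2   0.51  1.98  0.01  0.86  1.6 ] 0.0
17 0.1 [ 0.393 -0.     0.155] [-0.2   0.38  1.81  0.01  1.24  1.6 ] 0.0
17 0.03 [ 0.393 -0.     0.085] [-0.2   0.49  1.88  0.01  1.06  1.6 ] 0.0
17 0.002 [ 0.393 -0.     0.057] [-0.2   0.54  1.9   0.01  0.99  1.6 ] 0.0
76.5 [-0.35  0.37  1.65 -0.    1.13 -0.11] 1.5492555619073064e-11 [  13.3   13.5   89.4    3.6  -70.9 -118.6] [13.3 13.5 89.4]
-13.5 [-0.26  0.38  1.77 -0.01  1.29  1.55] 1.262326126919015e-14 [ -52.7   -0.2 -172.   120.9  -25.9 -123.3] [ -52.7   -0.2 -172. ]
```

>>> servo_tool(steps=[[[0,0,0,0,-10,-35,0.365],[1,1,8,0,-25,-70,0.365],[3,3,16,0,-40,-100,0.365],[4,4,24,2,-60,-118,0.365],[5,5,32,3,-70,-118,0.365],[6,6,40,4,-70,-118,0.365],[7,7,48,4,-70,-118,0.365],[8,8,56,4,-70,-118,0.365]]])

```text
t: 12.25
eef_pos: [0.4999, -0.099, 0.1996]
orientation: [3.075, 0.111, 1.91]
force: [-0.4, -0.6, -1.2]
width: 0.0314
grasp_force: 10.6
```

>>> servo_tool(steps=[[[0,0,8,0,0,0,0.365],[0,0,16,0,0,0,0.365],[0,0,24,0,0,0,0.365],[0,0,32,0,0,0,0.365],[0,0,40,0,0,0,0.365],[0,0,48,0,0,0,0.365],[0,0,56,0,0,0,0.365]]])

```text
t: 12.95
eef_pos: [0.5, -0.0989, 0.1994]
orientation: [3.012, 0.007, 0.936]
force: [-0.6, 0.6, -1.3]
width: 0.0317
grasp_force: 10.6
```

```bash
python3 - <<'E'
from h import *
s=monitor.get_obs();print(s['eef_pos'],s['orientation'],s['qpos'].round(2),s['width'],s['grasp_force'])
p,e=aim(.06,yaw=-13.5,off=(.0935,0,.019));print(p,delta(p,e))
E
```

```text
[ 0.49996354 -0.0988987   0.19944716] [3.01203893 0.00694999 0.93606367] [-0.32  0.31  1.74 -0.06  0.97  0.34] 0.031657703655753995 10.60081422328949
[ 3.92957610e-01 -2.34043157e-05  1.14506545e-01] [  16.7  -19.    65.7   16.8 -154.5   65.4]
```

>>> servo_tool(steps=[[[2,-2,8,2,-19,5,0.365],[4,-5,16,4,-38,10,0.365],[6,-7,24,6,-58,15,0.365],[8,-9,32,8,-77,20,0.365],[10,-12,41,10,-96,30,0.365],[12,-14,49,12,-116,40,0.365],[14,-16,57,14,-135,50,0.365],[16.7,-19,65.7,17,-154,60,0.365]]])

```text
t: 13.75
eef_pos: [0.3921, 0.0003, 0.1197]
orientation: [3.141, 0.287, -0.206]
force: [-0.3, -0.6, -1.2]
width: 0.0313
grasp_force: 10.6
```

```bash
python3 - <<'E'
from h import *
s=monitor.get_obs();print(s['eef_pos'],s['orientation'],s['qpos'].round(2),s['width'],s['grasp_force'])
for h in (.06,.03,.012):
    p,e=aim(h,yaw=-13.5,off=(.0935,0,.019));print(h,delta(p,e))
E
```

```text
[3.92128700e-01 2.53903603e-04 1.19674601e-01] [ 3.14101726  0.28747889 -0.20552011] [-0.2   0.43  1.86  0.    1.14  1.58] 0.031297310531145706 10.599495023488998
0.06 [ 0.5 -0.5  1.7  2.3  0.1  4.7]
0.03 [ 0.5 -0.5  1.7 10.8  0.1 33.5]
0.012 [ 0.5 -0.5  1.7 15.9  0.1 50.7]
```

>>> servo_tool(steps=[[[0,0,1,4,0,12,0.365],[0.5,-0.5,1.7,8,0,25,0.365],[0.5,-0.5,1.7,12,0,37,0.365],[0.5,-0.5,1.7,13.5,0,43,0.365],[0.5,-0.5,1.7,13.5,0,43,0.365],[0.5,-0.5,1.7,13.5,0,43,0.365]]])

```text
t: 14.35
eef_pos: [0.3934, -0.0001, 0.075]
orientation: [3.141, 0.295, -0.23]
force: [-0.1, 0.9, -1.8]
width: 0.0316
grasp_force: 10.6
```

```bash
python3 - <<'E'
from h import *
s=monitor.get_obs();T=s['eef_pos'];R=Ro.from_euler('xyz',s['orientation']);print(T,s['orientation'],s['width'],s['force'])
a,_=grab('top');b,_=grab('scene');np.savez('f4.npz',a=a,b=b)
G=[T+R.apply([.0935,k,.019]) for k in(-.0192,.0192)]+[[.4699,-.0383,.009],[.4790,-.0008,.009]]
print(np.array(G[:2]).round(4).tolist())
for n,p in(('top',a),('scene',b)):
    x=pix(n,G);print(n,x.round(1).tolist());u,v=(x.mean(0)-[14,13]).astype(int);print('origin',u,v)
    for r in p[v:v+26,u:u+30].max(2): print(' '.join('%3d'%k for k in r))
E
```

```text
[ 3.93367487e-01 -9.96118971e-05  7.50428567e-02] [ 3.14129869  0.29524754 -0.22973939] 0.03156557072117843 [-0.06804537  0.91279809 -1.75228038]
[[0.4795, -0.0005, 0.0297], [0.4707, -0.0379, 0.0297]]
top [[229.4, 220.5], [244.8, 224.1], [245.1, 224.7], [229.9, 220.9]]
origin 223 209
 92  91  91  90  91  90  89  89  88  88  88  87  86  87  87  85  85  85  84  84  84  83  83  82  83  82  82  81  81  80
 95  94  94  92  93  91  91  91  90  91  90  89  89  89  88  87  87  87  87  86  86  85  85  85  85  84  84  83  83  82
 97  97  97  95  96  94  94  94  94  93  92  92  91  91  91  91  89  89  89  87  88  88  87  87  87  86  86  85  85  85
 99  99  98  98  97  97  97  97  96  96  95  95  94  94  94  93  92  92  91  91  90  89  90  89  88  88  87  86  86  86
101 100 101 100 100  99  99  98  98  98  98  97  96  96  96  95  95  95  93  93  93  92  91  91  91  90  89  90  89  88
103 103 102 102 101 101 100 101 101 100 100  99  98  99  99  98  97  97  97  96  95  95  94  93  94  93  93  92  92  91
103 104 104 103 103 104 103 103 103 103 100 102 101 100 101 100 100 100  99  98  98  97  97  97
[... 4810 characters left out ...]
 122 122 122 122 122 122 122 123 122 121 122 122 122 123 120 107  79  78  79  79  79  78  78  78  79
121 122 121 122 124 123 122 122 123 121 122 122 122 122 122 124 122 123 122 122 119 113 104  79  80  80  79  80  78  79
123 122 122 122 122 122 122 122 122 122 122 121 122 123 123 123 122 122 122 122 122 121 113  79  78  77  78  79  79  79
122 122 122 123 123 122 123 122 122 123 122 122 123 122 123 122 122 123 122 122 122 121 113  78  79  79  80  79  78  79
122 123 122 122 122 122 122 122 122 122 123 122 123 122 122 122 122 122 121 122 121 121 112  79  79  78  80  79  79  77
121 124 123 123 122 122 122 123 123 122 122 123 122 123 122 122 122 122 123 122 122 122 112  79  79  78  79  80  78  78
```

Numbers from the scene picture: the points are at about (261,157.5) and (274.2,160), and the tick crossings at about (261.2,163) and (273.6,165.8). Sideways alignment is within 0.5 mm. Lowering toward the paper.

>>> servo_tool(steps=[[[0,0,0,1,0,3,0.365],[0,0,0,2,0,6,0.365],[0,0,0,3,0,10,0.365],[0,0,0,4,0,13.4,0.365],[0,0,0,4,0,13.4,0.365],[0,0,0,4,0,13.4,0.365]]])

```text
t: 15.05
eef_pos: [0.393, 0.0002, 0.0607]
orientation: [3.141, 0.296, -0.23]
force: [0.5, -0.2, -1.6]
width: 0.0314
grasp_force: 10.6
```

```bash
cat > look.py <<'E'
from h import *
s=monitor.get_obs();T=s['eef_pos'];R=Ro.from_euler('xyz',s['orientation']);print(T.round(4),s['width'],s['force'].round(2),s['grasp_force'])
G=[T+R.apply([.0935,k,.019]) for k in(-.0192,.0192)]+[[.4699,-.0383,.009],[.4790,-.0008,.009]]
print('pred h',G[0][2]-.009,pix('scene',G).round(1).tolist())
b=np.mean([grab('scene')[0].max(2).astype(float) for _ in range(4)],0)
print('cols 256..279')
for v in range(152,170): print(v,' '.join('%3d'%k for k in b[v,256:280]))
E
python3 look.py
```

```text
[3.93e-01 2.00e-04 6.07e-02] 0.0314215747581955 [ 0.54 -0.18 -1.56] 10.60451790690422
pred h 0.006278655924712407 [[273.3, 164.7], [260.6, 162.1], [260.4, 163.2], [273.0, 165.8]]
cols 256..279
152 122 122 121 115  91  79  74  58  51  52  79  79  93 111  80  79  79  76  63  36  45  67  79  79
153 122 122 122 113  78  76  66  53  52  62  78  79  84  91  79  78  78  75  58  34  48  75  78  79
154 121 122 122 112  80  74  53  46  50  76  79  78  79  78  79  79  79  73  53  35  53  79  78  78
155 122 122 122 114  85  73  48  46  58  79  78  79  78  79  79  79  79  71  44  36  53  78  78  79
156 122 122 122 120 108  84  49  54  73  88 109 102  77  79  78  79  78  70  35  35  52  78  78  78
157 122 122 122 122 117  90  51  64  79  93 122 119 103  78  79  78  79  70  33  38  56  79  79  79
158 122 122 122 122 113  72  56  75  89 113 122 122 112  79  79  78  79  70  38  40  63  78  78  79
159 122 122 122 122 109  57  64  88 113 121 122 121 119 103  79  79  78  71  36  46  75  79  79  78
160 122 122 122 118  93  43  54  93 122 122 122 122 122 119 102  78  78  70  33  52  78  78  78  79
161 122
[... 192 characters left out ...]

163 105 107 102  96  84  47  79  88 105 111 122 121 121 122 119 103  78  70  41  65  79  79  78  79
164 121 122 120 110  85  66 107 102  95  92  83  91  94 109 122 112  79  70  43  75  78  78  78  78
165 122 122 122 111  62  73 122 120 114 111 105 108 105  94  90  84  58  53  48  78  78  78  78  78
166 122 122 122 108  58  94 122 122 122 122 122 121 120 112 108 107  92  35  41  58  56  57  66  71
167 122 123 121 118 107 116 122 121 122 122 121 122 122 122 122 122 107  38  58  69  69  65  61  58
168 122 122 122 121 122 122 123 122 122 122 122 122 121 122 121 118  92  44  75  79  79  77  74  72
169 122 122 122 122 122 122 122 122 121 122 122 122 122 121 121 120 102  61  79  78  78  78  78  78
```

>>> servo_tool(steps=[[[0,0,0,0.3,0,1,0.365],[0,0,0,0.6,0,2,0.365],[0,0,0,0.9,0,3,0.365],[0,0,0,1.2,0,4,0.365],[0,0,0,1.2,0,4,0.365],[0,0,0,1.2,0,4,0.365]]])

```text
t: 15.85
eef_pos: [0.393, 0.0002, 0.0567]
orientation: [3.141, 0.296, -0.229]
force: [-0.5, -0.5, -1.7]
width: 0.0315
grasp_force: 10.6
```

>>> servo_tool(steps=[[[0,0,0,0.3,0,1,0.365],[0,0,0,0.3,0,1,0.365],[0,0,0,0.3,0,1,0.365]]])

```text
t: 16.15
eef_pos: [0.393, 0.0002, 0.0556]
orientation: [3.141, 0.296, -0.23]
force: [0.8, -0.3, -0.8]
width: 0.0314
grasp_force: 10.6
```

>>> servo_tool(steps=[[[0,0,0,0.3,0,1,0.365],[0,0,0,0.3,0,1,0.365],[0,0,0,0.3,0,1,0.365]]])

```text
t: 16.45
eef_pos: [0.393, 0.0001, 0.0546]
orientation: [3.141, 0.296, -0.23]
force: [-0.9, -0.6, -1.0]
width: 0.0313
grasp_force: 10.5
```

```bash
python3 look.py
```

```text
[3.93e-01 1.00e-04 5.46e-02] 0.031264720574399045 [-0.91 -0.62 -1.05] 10.46485349535942
pred h 0.00014840318956155403 [[273.2, 165.8], [260.6, 163.3], [260.4, 163.2], [273.0, 165.8]]
cols 256..279
152 122 122 122 113  79  79  77  66  49  45  63  78  93 112  79  78  78  78  72  41  37  56  78  78
153 122 122 116  92  80  79  76  62  50  51  75  79  84  91  79  78  79  78  70  37  41  63  79  79
154 122 122 113  79  79  76  64  55  61  63  79  79  78  79  79  79  79  77  61  34  44  66  79  78
155 122 122 119 110 110  98  52  49  50  68  79  79  79  79  78  78  79  74  57  34  48  75  79  78
156 122 122 122 122 121 109  55  46  50  86 110 103  78  79  78  78  78  73  50  33  48  78  78  78
157 122 122 122 122 122 109  50  45  63  93 122 112  79  78  79  78  79  71  41  32  48  79  79  79
158 122 122 123 122 118  95  49  69 108 113 122 119 109 103  79  78  79  70  38  34  51  79  78  78
159 122 122 122 122 114  76  53  88 122 122 121 121 122 113  79  79  79  70  38  42  63  78  79  78
160 122 122 122 122 111  64  65 113 122 122 122 122 122 112  78  79  79  71  39  43  67  78  79  79
161
[... 196 characters left out ...]

163 104 107 102  95  84  48  78  88 106 110 122 122 121 122 112  79  79  71  48  64  78  78  78  77
164 122 123 120 109  85  67 107 102  95  92  84  91  95 110 119 102  78  70  50  75  79  78  78  77
165 122 122 122 111  61  73 121 120 114 111 105 108 105  94  90  83  58  53  49  79  78  78  78  78
166 122 122 122 108  57  93 122 121 122 121 122 122 120 112 108  99  63  35  40  58  56  56  68  71
167 122 122 122 117 107 116 122 122 122 121 122 122 122 122 122 118  96  39  58  69  68  65  61  59
168 122 122 122 122 122 122 122 122 122 122 122 122 122 122 121 118  92  44  75  79  79  76  73  71
169 122 121 122 122 122 122 122 121 121 122 122 122 122 122 122 120 102  61  79  78  79  79  78  78
```

>>> servo_tool(steps=[[[0,0,0,0.3,0,1,0.365],[0,0,0,0.3,0,1,0.365],[0,0,0,0.3,0,1,0.365]]])

```text
t: 16.95
eef_pos: [0.393, 0.0001, 0.0535]
orientation: [3.141, 0.296, -0.23]
force: [-0.5, -0.7, -1.7]
width: 0.0315
grasp_force: 10.5
```

>>> servo_tool(steps=[[[0,0,0,0.3,0,1,0.365],[0,0,0,0.3,0,1,0.365],[0,0,0,0.3,0,1,0.365]]])

```text
t: 17.25
eef_pos: [0.393, 0.0002, 0.0525]
orientation: [3.141, 0.296, -0.229]
force: [0.2, -0.3, -0.3]
width: 0.0315
grasp_force: 10.4
```

```bash
python3 look.py; python3 - <<'E'
from h import *
b=np.load('f1.npz')['b'].max(2)
print('f1')
for v in range(158,170): print(v,' '.join('%3d'%k for k in b[v,256:280]))
E
```

```text
[3.93e-01 2.00e-04 5.25e-02] 0.031507554888872094 [ 0.2  -0.29 -0.29] 10.390345305204391
pred h -0.0019460769408375083 [[273.2, 166.2], [260.6, 163.7], [260.4, 163.2], [273.0, 165.8]]
cols 256..279
152 122 121 122 112  79  79  77  68  57  56  63  79  83  91  79  78  79  78  72  44  34  52  78  79
153 122 121 115  91  79  79  74  59  53  53  68  79  79  79  78  79  78  79  71  41  37  56  78  79
154 122 121 112  79  79  80  74  60  53  51  75  79  78  78  79  79  78  79  70  37  42  65  78  78
155 122 122 119 110 110 101  66  48  49  63  78  79  79  79  79  78  79  79  70  34  43  67  78  78
156 122 122 121 122 122 110  57  46  51  86 110 103  80  78  79  79  79  77  62  35  45  67  78  78
157 122 122 122 122 122 110  57  52  64  92 122 112  78  78  78  79  78  75  59  34  49  75  78  78
158 123 122 122 122 122 108  52  55  86 113 122 119 110 103  79  78  79  73  51  34  50  79  78  78
159 122 122 122 122 119  96  53  77 113 121 122 122 122 113  78  79  79  73  47  35  51  79  78  79
160 122 122 122 122 114  79  52  90 122 122 122 121 121 112  78  79  79  72  46  41  64  78  78  78
16
[... 1400 characters left out ...]

163  72  73  69  66  58  36  54  60  72  77  84  82  83  83  83  83  84  77  53  71  84  84  83  84
164  83  83  83  75  59  47  73  70  67  63  58  63  65  74  84  84  84  73  47  80  84  83  84  84
165  83  83  83  76  41  51  83  82  78  77  71  74  72  64  62  63  63  58  50  83  84  83  85  83
166  83  85  84  74  40  66  85  84  84  84  85  83  82  77  74  73  67  38  42  63  60  60  71  74
167  84  83  83  80  72  80  84  84  84  83  83  83  84  84  84  84  75  41  61  74  73  70  66  62
168  83  84  84  84  84  83  83  82  84  83  85  83  84  83  83  81  63  46  79  83  82  81  77  74
169  84  83  83  84  85  83  82  83  84  84  84  83  85  83  82  82  71  64  83  84  83  81  82  84
```

>>> servo_tool(steps=[[[0,0,0,0.3,0,1,0.365],[0,0,0,0.3,0,1,0.365],[0,0,0,0.3,0,1,0.365]]])

```text
t: 17.75
eef_pos: [0.393, 0.0002, 0.0514]
orientation: [3.141, 0.296, -0.229]
force: [0.1, 0.3, -0.4]
width: 0.0312
grasp_force: 10.4
```

```bash
cat > st.py <<'E'
from h import *
o=[]
for i in range(8):
    grab('top');s=monitor.get_obs();o.append(np.r_[s['force'],s['wrist_torque'],s['grasp_force'],s['width']*1000])
R=Ro.from_euler('xyz',s['orientation']);o=np.array(o);print(s['t'],s['eef_pos'].round(4),'mean F,tau,grip,w',o.mean(0).round(2),'sd',o.std(0).round(2))
E
python3 st.py; python3 look.py | tail -16
```

```text
18.15 [3.93e-01 2.00e-04 5.15e-02] mean F,tau,grip,w [-5.000e-01  3.000e-02 -6.500e-01 -8.000e-02 -1.700e-01 -1.000e-02
  1.036e+01  3.138e+01] sd [0.29 0.31 0.5  0.02 0.02 0.02 0.   0.23]
154 122 121 113  80  79  79  77  68  50  50  75  79  79  78  79  78  79  79  71  43  42  64  78  78
155 122 122 120 110 109 105  84  55  47  62  88 103  78  79  79  78  78  79  71  37  43  66  78  78
156 122 122 122 122 122 112  73  46  50  85 113 112  79  79  78  79  78  76  62  34  43  67  78  77
157 122 122 122 122 122 110  60  49  57  93 122 112  79  78  78  79  79  75  57  32  48  75  78  78
158 122 122 122 122 122 109  51  51  84 113 121 119 109 102  78  78  79  73  50  32  49  78  78  79
159 122 122 121 122 118  96  51  70 113 122 121 122 121 112  79  79  79  73  47  34  52  78  79  79
160 122 122 122 122 117  89  53  88 122 122 122 122 122 112  79  78  78  73  47  38  57  78  78  78
161 122 122 122 122 113  72  67 113 122 122 122 122 122 113  79  78  79  72  45  42  65  78  78  78
162  84  88  88 105  96  66  95 121 122 122 122 121 122 112  78  78  79  73  47  47  75  78  79  78
163 105 108 102  95  84  51  79  89 105 110 122 123 121 118 102  78  79  72  42  53  79  77  78  78
164 123 123 120 110  85  67 107 102  95  92  83  90  94 110 111  79  79  69  39  63  78  78  78  78
165 122 123 122 110  60  73 122 120 114 111 105 108 105  93  86  69  58  53  42  68  78  79  78  79
166 122 122 122 108  57  94 122 121 122 122 122 122 120 112 108  99  63  35  38  54  57  57  67  71
167 122 122 122 118 107 116 122 122 122 122 122 122 122 122 122 118  96  38  58  69  69  66  61  59
168 122 122 122 122 122 122 122 122 122 122 122 121 122 121 121 118  92  43  75  78  78  78  73  72
169 122 122 122 122 121 122 121 121 122 122 122 122 122 122 122 120 102  61  79  79  78  78  78  78
```

```bash
python3 - <<'E'
from h import *
from scipy.optimize import least_squares
s=monitor.get_obs();T=s['eef_pos'];R=Ro.from_euler('xyz',s['orientation'])
b=np.mean([grab('scene')[0].max(2).astype(float) for _ in range(6)],0)
# leg centrelines: darkness centroid per row, rows above the ticks
def cen(v,u0,u1,bg):
    w=np.clip(bg-8-b[v,u0:u1],0,None);return (w*np.arange(u0,u1)).sum()/w.sum()
rows=np.arange(146,160)
for v in rows: print(v,' '.join('%3d'%k for k in b[v,256:284]))
for name,h in(('pred',0),):
  for k in(1,-1):
    t=np.linspace(0,1,400)[:,None];A=np.array([-.0557,k*.005,.019]);B=np.array([.0935,k*.0192,.0175])
    x=pix('scene',T+R.apply(A+(B-A)*t));print(k,[(int(v),round(float(np.interp(v,x[:,1],x[:,0])),2)) for v in (148,150,152,154,156,158,160) if x[:,1].min()<v<x[:,1].max()],x[-1].round(1))
E
```

```text
146 122 123 123 122 122 116  91  79  78  73  53  47  48  74  79  78  79  79  83  86  43  41  64  76  75  73  72  70
147 122 122 122 122 122 112  78  79  77  63  47  58  63  78  78  78  78  79  78  70  36  42  66  88 102  78  79  77
148 122 122 122 122 116  91  79  79  72  45  35  52  75  78  78  78  79  78  75  59  33  43  66  92 118 102  78  78
149 121 122 122 116  92  79  79  79  70  37  34  50  79  78  78  78  78  78  75  56  33  47  75  92 121 112  78  78
150 122 122 122 112  79  79  79  77  63  33  40  62  79  78  79  78  78  78  75  58  32  48  78  83  95  91  79  78
151 122 121 122 113  79  79  78  75  57  34  49  75  88 103  79  79  79  78  73  52  34  52  78  78  79  79  78  78
152 122 122 122 112  79  78  77  68  57  46  50  79  84  91  78  79  79  78  71  43  34  52  78  78  79  79  78  78
153 122 122 116  92  79  79  74  58  54  48  63  78  78  78  78  79  78  79  71  40  37  57  77  79  78  78  78  78
154 121 122 113  79  79  78  77  67  51  50  75  79  79  79  78  79  79  78  72  42  42  65  79  78  78  78  79  78
155 122 122 118 110 109 105  84  55  48  62  88 103  78  79  79  79  78  78  70  38  43  66  78  78  78  78  78  78
156 122 122 121 121 122 113  74  46  49  85 113 112  78  79  79  78  78  75  62  35  43  67  79  78  79  78  78  78
157 122 121 122 122 121 110  61  48  57  92 122 112  79  78  79  79  79  75  58  33  46  75  78  78  79  79  78  78
158 122 122 122 122 122 109  50  51  83 113 122 119 110 103  78  79  78  73  50  32  48  78  78  78  79  79  78  78
159 122 122 122 122 118  96  51  69 113 122 122 122 122 112  79  78  79  72  47  34  51  78  78  78  78  79  79  78
1 [(148, 265.97), (150, 265.29), (152, 264.6), (154, 263.91), (156, 263.23), (158, 262.54), (160, 261.85)] [260.6 163.7]
-1 [(148, 275.52), (150, 275.26), (152, 275.01), (154, 274.75), (156, 274.49), (158, 274.24), (160, 273.98)] [273.2 166.2]
```

Leg centre-lines against ticks: sideways within about 0.5 mm. The points stopped moving on the paper at light contact and look about 1–2 mm short along the board. A small nudge forward, easing the pressure slightly, then a settle.

>>> servo_tool(steps=[[[0,0,0,0.4,0,-0.4,0.365],[0,0,0,0.8,0,-0.8,0.365],[0,0,0,0.8,0,-0.8,0.365],[0,0,0,0.8,0,-0.8,0.365],[0,0,0,0.8,0,-0.8,0.365],[0,0,0,0.8,0,-0.8,0.365]]])

```text
t: 19.25
eef_pos: [0.394, -0.0001, 0.052]
orientation: [3.141, 0.296, -0.23]
force: [-0.4, -0.6, -1.0]
width: 0.0311
grasp_force: 10.3
```

```bash
python3 st.py; python3 look.py | tail -14; python3 - <<'E'
from h import *
b=grab('scene')[0]
c=lambda X:b[tuple(pix('scene',X)[0].astype(int)[::-1])]
# brush still standing: bristle pixel expected near slot axis
print('bristle px',c(FLOOR+.175*SL),'ferrule',c(FLOOR+.145*SL))
s=monitor.get_obs();R=Ro.from_euler('xyz',s['orientation']);print('fulcrum z over paper',(s['eef_pos']+R.apply([-.0557,0,.025]))[2]-.009)
E
```

```text
19.65 [ 3.94e-01 -1.00e-04  5.20e-02] mean F,tau,grip,w [ 0.26  0.2  -0.83 -0.05 -0.22  0.   10.27 31.36] sd [0.27 0.51 0.55 0.03 0.03 0.03 0.   0.07]
156 122 122 122 122 121 112  66  47  49  79 110 103  79  79  79  78  79  76  62  35  47  67  79  78
157 122 122 122 122 122 110  61  47  51  90 122 112  78  79  79  78  79  75  58  34  49  75  78  79
158 122 122 122 122 122 109  50  51  82 113 122 118 103  79  78  78  79  73  52  33  49  78  79  78
159 122 121 122 122 118  96  51  70 113 122 122 122 119 102  79  78  78  72  47  35  52  79  79  78
160 123 122 122 122 117  90  54  88 122 122 122 122 122 112  79  78  79  72  46  37  57  78  78  78
161 122 122 122 122 113  71  66 113 122 122 121 122 121 112  79  78  79  72  47  42  64  78  79  78
162  83  89  88 105  96  67  95 121 122 122 122 121 121 112  79  78  79  72  48  47  75  78  79  78
163 105 107 102  96  85  53  78  88 106 109 122 122 122 119 103  79  78  71  42  53  79  78  79  79
164 122 122 120 109  84  67 107 102  96  91  83  91  95 109 112  79  79  68  38  64  78  79  78  79
165 122 122 122 111  61  73 122 120 113 111 105 108 105  94  85  69  58  51  39  67  78  78  78  78
166 122 122 122 108  57  94 122 121 122 122 122 121 120 112 108  99  63  34  35  53  57  57  67  70
167 121 122 122 117 107 116 122 123 122 122 122 121 122 121 122 119  96  38  57  69  69  66  60  59
168 122 122 122 122 122 121 122 122 122 122 122 122 122 122 122 118  92  43  75  79  78  78  73  72
169 122 122 122 122 122 122 122 122 122 122 122 122 122 122 122 120 102  60  79  79  78  79  78  79
bristle px [119 116 100] ferrule [47 41 31]
fulcrum z over paper 0.035309753068759206
```

The left point is hidden on its tick, and the right one ends at row 166 against its crossing at 165.8. So both are on their crossings within about 2 mm. Last check of the brush pixels seen earlier (scene 391,172), then hand in.

```bash
python3 - <<'E'
from h import *
from workcell import job_done
b=grab('scene')[0];p=b[170:174,388:393].reshape(-1,3).mean(0);q=b[166:169,382:386].reshape(-1,3).mean(0);print(p,q)
if p[0]>1.4*p[2]: print(job_done())
E
```

```text
[68.15 49.45 31.95] [94.08333333 90.         82.        ]
the job is handed in; nothing more can be done
None
```

The brush is in the caddy's middle slot, let go. The dividers are still held squeezed, with their points resting lightly on the two tick crossings (within about 2 mm by my estimate) and the bow end raised. I have handed the job in, but no verdict came back.

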